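# Rock-test the flange feet, case the sound ones and rack the warped ones

## Robot

A 7-joint arm with a two-finger parallel gripper is mounted at the origin on the work surface. World frame = base frame: x ahead of the robot, y to its left, z up, the work surface at z = 0. Lengths are in m, angles in rad, forces in N, time in s.
With the tool pointing down it reaches from about 0.425 to 0.875 m from the base axis. Payload 8.4 kg.
Tool frame: the origin (TCP) lies between the finger pads; the fingertips stand 17 mm ahead of it and the grasp point (between the pads) lies 2 mm behind it; z points along the fingers, y is the line along which they close (so a half turn about z gives the same grasp; the last joint's range is limited). The gripper opens to 85 mm and grips with 20 to 120 N. Pads are 22 mm wide; open, the fingers measure 114 mm over their backs; the gripper's body (76 mm by 85 mm) begins 54 mm behind the grasp point. The pads swing forward as they close: fully open they stand 13 mm farther back than shut.
Start: joints at [-1.36, 0.333, 0.04, 1.465, -0.013, 1.343, -0.059], TCP at [0.198, 0.619, 0.248] pointing down, gripper open.
Joint ranges: [-2.58, 2.58], [-0.38, 2.09], [-1.3, 1.39], [0.25, 2.4], [-1.5, 4.64], [0.08, 2.09], [-2.65, 2.65]. Speed limits (rad/s): [2.22, 2.22, 2.79, 2.79, 3.14, 3.14, 3.14].

## Interface

Orientations are given as a rotation vector (axis times angle).
In Python, from workcell import bot gives the robot as it stands.
- The arm moves only by the tool step_arm, never from a script. Its argument "commands" is a list that holds one entry, the list of rows, each a list of 5 numbers: the gripper command: -1 is shut, 1 is fully open, values between are in proportion, then the shift along the tool's x, y, z scaled (see below), then the turn about the tool's z scaled (see below). In form: [[[hand, x, y, z, spin], ...]]. A call has 1 to 8 rows; each row is the pose to reach, as a shift and turn from the pose commanded when the call began, along the tool's axes at that moment; what a row does not reach only later rows make up. The controller multiplies each number of a shift by 80 cm and each number of a turn by 1.5 rad. A row lasts 1/10 s, in which the tool goes at most 50 mm and 8.59 degrees, less where a joint would pass 70% of its speed; a pose out of reach is approached as far as the arm can. A call with a number of a shift or a turn outside -1 to 1 is refused whole. A call with a gripper value outside its range is refused whole. The fingers move at their own pace and stop on an object; "squeeze" is the grip in N (left out, the last holds). Time passes only in rows, so rows that repeat a pose let the fingers close. It gives the time, the measured TCP pose, the force, the opening and the grip force at its end, in the units of the state.
- bot.read_state(): the state, without advancing time (a new reading comes with each control period).
- bot.camera(name): name is "scene" or "top" or "wrist"; returns a dict with "color" (480x640x3 uint8, blue, green, red), "z_map" (480x640 float32, m along the optical axis (not along the pixel's ray), 0 where there is no reading), "K" (3x3 intrinsics, pixels), "extrinsics" (4x4, takes a point from camera to world coordinates). Camera axes: x right, y down, z forward; pixel columns grow to the right and rows downward; lengths in m; the calibration is good to about 2 mm. A picture is of the moment at which its call begins.
- bot.hand_in(): hands the job in; it is judged then, once.
Trained networks look in a picture, given as the dict that the camera call returned (one of the last four; its "shot" number tells which), for a name from the list of things; names that differ only in an ending like _2 or _b are one class to them, and where a whole thing is asked for, a point or a joint stands for the part that bears it (a point fixed in the world has none). Each returns a list of dicts, best first, with "confidence" (0 to 1); they miss things now and then, are a little off and sometimes report something else, mostly with a low value. They report only what shows in the picture. A call takes as long as a camera call. They do not tell look-alikes from the thing itself.
- bot.recognise(picture, name): "box" ([left, top, right, bottom] in pixels, round what is visible of it).
The state is a dict: "clock": time; "joints": joint angles; "joint_velocities": joint speeds; "joint_torque": joint torques, N m; "tcp_pos": TCP position; "orientation": TCP orientation; "force": force on the tool from outside, world axes, zero at the start; "ft_torque": the same for the moment, N m; "opening": finger opening in m; "grip_force": force on a finger pad.
Only numpy, scipy, OpenCV 4.12 (cv2) and the standard library are available. Lean on these libraries where they do the work, as an engineer would, in place of code of your own. Each camera call takes 0.05 s, during which the arm holds its last target. There are 200 camera calls.

## Task

Test the flange feet for rocking, one at a time in the order blue, yellow, green, red (some are missing): stand the foot on the granite plate and with the fingertips press its orange corner, then its white corner, each for about half a second. Put every foot that sits firm flat in the black case, and stand every foot that rocks on the sloped deck of the red rack. Lower the case's lid fully shut without slamming it, and leave the spray can, tape roll and mug alone.

Things in the scene. Friction and masses are not known exactly. Their poses are not given: they have to be found in the camera images.
- granite: Flat dark granite inspection plate, 160 x 160 mm, 30 mm high, fixed; origin at the centre of its underside, z up, top face at z = 30 mm.
- case: Black open-topped parts case, fixed, outside 140 mm (x) x 260 mm (y) x 70 mm high, walls and floor 5 mm; origin at the centre of its underside. It holds two flange feet side by side along its y (centres near y = -60 and +60 mm).
- case_lid (a joint): Hinge of the case's flat grey lid, rad: 0 = shut, about 1.57 = upright, 1.9 = leaning fully back. Starts open. The hinge is stiff: the lid stays at any angle and needs about 1 to 4 N at its free edge to move.
- lid_hinge (a point): Middle of the lid's hinge line, which runs along the case's y on its far (+x) top edge, 70 mm from the case's centre and 70 mm above its underside. The lid is 140 mm from hinge to free edge, 260 mm wide, 8 mm thick; the hinge line lies in its lower face. Shut, it reaches from here to the case's -x side; two orange latch tabs mark its free edge.
- rack_deck: Deck of the red sloped rework rack, fixed: a shallow tray tilted 0.21 rad (12 degrees), low side towards the robot. Inside 130 mm along the slope (x) x 250 mm (y), rims 16 mm high; room for two flange feet side by side along y (centres near y = -60 and +60 mm). Origin at the centre of its upper surface, 35 mm above the table; x runs up the slope, z is its normal.
- spray_can: Bystander: spray can, 52 mm across, 150 mm tall; origin at the centre of its foot.
- tape_roll: Bystander: roll of tape, 90 mm across, 45 mm high; origin at the centre of its underside.
- mug: Bystander: white mug, 80 mm across, 90 mm tall; origin at the centre of its foot.
- blue: Flange foot (may be absent): 100 x 100 x 8 mm aluminium plate, top at z = 13 mm, on four 5 mm high pads centred 40 mm out in x and y. Grip: the blue square stub in its middle, 24 x 24 mm, square to the sides, z = 13 to 57 mm. 0.3 kg. Origin at the underside's centre (pad level), z up. If warped, the pads under both bosses are 3 mm short: it stands level, but pressing a boss dips that corner 3 mm (0.06 rad); a sound one stays put.
- blue_pads: The two round pads, 18 mm across, under the orange and white bosses of the blue foot, as one part; same origin and axes as the foot. They bear on the surface below if the foot is sound and hang just clear of it if it is warped.
- blue_mark: The round orange press boss on the +x+y corner of the blue foot, 20 mm across, 4 mm high, centred 37 mm out in x and y on the plate's top; origin at the centre of its underside, its top 17 mm above the foot's pad level.
- blue_plain: The round white press boss on the -x-y corner of the blue foot, 20 mm across, 4 mm high, centred 37 mm out in x and y on the plate's top; origin at the centre of its underside, its top 17 mm above the foot's pad level.
- yellow: Flange foot (may be absent): 100 x 100 x 8 mm aluminium plate, top at z = 13 mm, on four 5 mm high pads centred 40 mm out in x and y. Grip: the yellow square stub in its middle, 24 x 24 mm, square to the sides, z = 13 to 57 mm. 0.3 kg. Origin at the underside's centre (pad level), z up. If warped, the pads under both bosses are 3 mm short: it stands level, but pressing a boss dips that corner 3 mm (0.06 rad); a sound one stays put.
- yellow_pads: The two round pads, 18 mm across, under the orange and white bosses of the yellow foot, as one part; same origin and axes as the foot. They bear on the surface below if the foot is sound and hang just clear of it if it is warped.
- yellow_mark: The round orange press boss on the +x+y corner of the yellow foot, 20 mm across, 4 mm high, centred 37 mm out in x and y on the plate's top; origin at the centre of its underside, its top 17 mm above the foot's pad level.
- yellow_plain: The round white press boss on the -x-y corner of the yellow foot, 20 mm across, 4 mm high, centred 37 mm out in x and y on the plate's top; origin at the centre of its underside, its top 17 mm above the foot's pad level.
- green: Flange foot (may be absent): 100 x 100 x 8 mm aluminium plate, top at z = 13 mm, on four 5 mm high pads centred 40 mm out in x and y. Grip: the green square stub in its middle, 24 x 24 mm, square to the sides, z = 13 to 57 mm. 0.3 kg. Origin at the underside's centre (pad level), z up. If warped, the pads under both bosses are 3 mm short: it stands level, but pressing a boss dips that corner 3 mm (0.06 rad); a sound one stays put.
- green_pads: The two round pads, 18 mm across, under the orange and white bosses of the green foot, as one part; same origin and axes as the foot. They bear on the surface below if the foot is sound and hang just clear of it if it is warped.
- green_mark: The round orange press boss on the +x+y corner of the green foot, 20 mm across, 4 mm high, centred 37 mm out in x and y on the plate's top; origin at the centre of its underside, its top 17 mm above the foot's pad level.
- green_plain: The round white press boss on the -x-y corner of the green foot, 20 mm across, 4 mm high, centred 37 mm out in x and y on the plate's top; origin at the centre of its underside, its top 17 mm above the foot's pad level.
- red: Flange foot (may be absent): 100 x 100 x 8 mm aluminium plate, top at z = 13 mm, on four 5 mm high pads centred 40 mm out in x and y. Grip: the red square stub in its middle, 24 x 24 mm, square to the sides, z = 13 to 57 mm. 0.3 kg. Origin at the underside's centre (pad level), z up. If warped, the pads under both bosses are 3 mm short: it stands level, but pressing a boss dips that corner 3 mm (0.06 rad); a sound one stays put.
- red_pads: The two round pads, 18 mm across, under the orange and white bosses of the red foot, as one part; same origin and axes as the foot. They bear on the surface below if the foot is sound and hang just clear of it if it is warped.
- red_mark: The round orange press boss on the +x+y corner of the red foot, 20 mm across, 4 mm high, centred 37 mm out in x and y on the plate's top; origin at the centre of its underside, its top 17 mm above the foot's pad level.
- red_plain: The round white press boss on the -x-y corner of the red foot, 20 mm across, 4 mm high, centred 37 mm out in x and y on the plate's top; origin at the centre of its underside, its top 17 mm above the foot's pad level.
Not all that is in view belongs to the job. What is shaped like the blue but brown is not meant.

How it is judged:
On the way, in this order (a step that is already met when the one before it is completed fails the run):
1. the blue foot stands on the granite and its orange corner boss is pressed by the fingertips (contact force between the fingers and blue_mark above 1.5 N and contact force between blue and granite above 1.5 N and angle between blue's own z axis and vertical below 0.12 rad), for 0.2 s.
2. the blue foot stands on the granite and its white corner boss is pressed by the fingertips (contact force between the fingers and blue_plain above 1.5 N and contact force between blue and granite above 1.5 N and angle between blue's own z axis and vertical below 0.12 rad), for 0.2 s.
3. the yellow foot stands on the granite and its orange corner boss is pressed by the fingertips (contact force between the fingers and yellow_mark above 1.5 N and contact force between yellow and granite above 1.5 N and angle between yellow's own z axis and vertical below 0.12 rad), for 0.2 s.
4. the yellow foot stands on the granite and its white corner boss is pressed by the fingertips (contact force between the fingers and yellow_plain above 1.5 N and contact force between yellow and granite above 1.5 N and angle between yellow's own z axis and vertical below 0.12 rad), for 0.2 s.
5. the green foot stands on the granite and its orange corner boss is pressed by the fingertips (contact force between the fingers and green_mark above 1.5 N and contact force between green and granite above 1.5 N and angle between green's own z axis and vertical below 0.12 rad), for 0.2 s.
6. the green foot stands on the granite and its white corner boss is pressed by the fingertips (contact force between the fingers and green_plain above 1.5 N and contact force between green and granite above 1.5 N and angle between green's own z axis and vertical below 0.12 rad), for 0.2 s.
7. the red foot stands on the granite and its orange corner boss is pressed by the fingertips (contact force between the fingers and red_mark above 1.5 N and contact force between red and granite above 1.5 N and angle between red's own z axis and vertical below 0.12 rad), for 0.2 s.
8. the red foot stands on the granite and its white corner boss is pressed by the fingertips (contact force between the fingers and red_plain above 1.5 N and contact force between red and granite above 1.5 N and angle between red's own z axis and vertical below 0.12 rad), for 0.2 s.
At the end, for the whole second after the job is handed in: Every foot lies at rest either flat on the case's floor (within 0.04 rad) with the pads under its bosses bearing on it, as a sound foot does, or flat on the rack's sloped deck (within 0.08 rad), inside its rims, with those pads clear, as a warped foot does; the lid is shut (under 0.06 rad) (((x of blue in the frame of case between -0.05 and 0.05 m and y of blue in the frame of case between -0.11 and 0.11 m and z of blue in the frame of case between 0 and 0.012 m and contact force between blue and case above 0.3 N and angle between the z axis of blue and the z axis of case, either way round below 0.04 rad and contact force between blue_pads and case above 0.15 N) or (x of blue in the frame of rack_deck between -0.05 and 0.05 m and y of blue in the frame of rack_deck between -0.11 and 0.11 m and z of blue in the frame of rack_deck between -0.006 and 0.008 m and contact force between blue and rack_deck above 0.3 N and angle between the z axis of blue and the z axis of rack_deck, either way round below 0.08 rad and contact force between blue_pads and rack_deck below 0.15 N)) and linear speed of each of blue, yellow, green, red below 0.03 m/s and ((x of yellow in the frame of case between -0.05 and 0.05 m and y of yellow in the frame of case between -0.11 and 0.11 m and z of yellow in the frame of case between 0 and 0.012 m and contact force between yellow and case above 0.3 N and angle between the z axis of yellow and the z axis of case, either way round below 0.04 rad and contact force between yellow_pads and case above 0.15 N) or (x of yellow in the frame of rack_deck between -0.05 and 0.05 m and y of yellow in the frame of rack_deck between -0.11 and 0.11 m and z of yellow in the frame of rack_deck between -0.006 and 0.008 m and contact force between yellow and rack_deck above 0.3 N and angle between the z axis of yellow and the z axis of rack_deck, either way round below 0.08 rad and contact force between yellow_pads and rack_deck below 0.15 N)) and ((x of green in the frame of case between -0.05 and 0.05 m and y of green in the frame of case between -0.11 and 0.11 m and z of green in the frame of case between 0 and 0.012 m and contact force between green and case above 0.3 N and angle between the z axis of green and the z axis of case, either way round below 0.04 rad and contact force between green_pads and case above 0.15 N) or (x of green in the frame of rack_deck between -0.05 and 0.05 m and y of green in the frame of rack_deck between -0.11 and 0.11 m and z of green in the frame of rack_deck between -0.006 and 0.008 m and contact force between green and rack_deck above 0.3 N and angle between the z axis of green and the z axis of rack_deck, either way round below 0.08 rad and contact force between green_pads and rack_deck below 0.15 N)) and ((x of red in the frame of case between -0.05 and 0.05 m and y of red in the frame of case between -0.11 and 0.11 m and z of red in the frame of case between 0 and 0.012 m and contact force between red and case above 0.3 N and angle between the z axis of red and the z axis of case, either way round below 0.04 rad and contact force between red_pads and case above 0.15 N) or (x of red in the frame of rack_deck between -0.05 and 0.05 m and y of red in the frame of rack_deck between -0.11 and 0.11 m and z of red in the frame of rack_deck between -0.006 and 0.008 m and contact force between red and rack_deck above 0.3 N and angle between the z axis of red and the z axis of rack_deck, either way round below 0.08 rad and contact force between red_pads and rack_deck below 0.15 N)) and value of joint case_lid below 0.06 rad); the robot touches nothing.
It fails at once if the spray can is moved or knocked over (distance of spray_can from where it was at the start of the episode above 0.03 m or angle between spray_can's own z axis and vertical above 0.4 rad).
It fails at once if the tape roll is moved or knocked over (distance of tape_roll from where it was at the start of the episode above 0.03 m or angle between tape_roll's own z axis and vertical above 0.4 rad).
It fails at once if the mug is moved or knocked over (distance of mug from where it was at the start of the episode above 0.03 m or angle between mug's own z axis and vertical above 0.4 rad).
It fails at once if the lid is slammed (closing faster than 2.5 rad/s) (velocity of joint case_lid below -2.5 rad/s).
Of blue, yellow, green, red only 2 to 3 are there at a start; the rules pass over those that are not, and their reading is None.
At some moment in a run one of blue, yellow, green, red may be knocked a few centimetres aside while the robot is not near it.
Once in a run the grip may slacken for a moment while it holds something.
It also fails if it takes over 210 s, if anything falls off the work surface, if the arm or the gripper's body presses on something with over 40 N, if the wrist force passes 120 N, or if a joint passes its speed limit or range.

## Working session

There is one attempt and no reset: what is moved stays moved. The work goes in short steps, Python scripts to look and compute and a tool call to move; the robot and the scene stay as the last step left them, time stands still between calls to the robot, and variables do not carry over. Pictures are saved under pics/ and viewed, at most 14 in all, crops included, and the job is handed in when it is done.

Besides the shell and the picture viewer there is one more tool, called after "Call:" as a command line: name --argument value ..., lists and objects as JSON in quotes. step_arm: Moves the arm, as the interface text tells. Shifts and turns lie within -1 to 1; 1 stands for 80 cm of shift or 1.5 rad of turn. Its arguments: {"type":"object","properties":{"commands":{"type":"array"},"squeeze":{"type":"number"}},"required":["commands"]}

```bash
mkdir -p pics; ls
cat > h.py <<'E'
import numpy as np, cv2
from workcell import bot
from scipy.spatial.transform import Rotation as R
def pts(p):
    K=p["K"];z=p["z_map"];v,u=np.mgrid[:480,:640]
    c=np.stack([(u-K[0,2])/K[0,0]*z,(v-K[1,2])/K[1,1]*z,z],-1)
    E=np.array(p["extrinsics"]);w=c@E[:3,:3].T+E[:3,3];w[z==0]=np.nan
    return w
def proj(p,P):
    E=np.linalg.inv(np.array(p["extrinsics"]));c=E[:3,:3]@np.array(P)+E[:3,3];q=p["K"]@c
    return q[:2]/q[2]
E
python3 - <<'E'
from h import *
s=bot.read_state();print(s)
a=bot.camera("scene");b=bot.camera("top")
cv2.imwrite("pics/s0.png",a["color"]);cv2.imwrite("pics/t0.png",b["color"])
np.savez("t0.npz",w=pts(b),c=b["color"])
W=pts(b)
for n in ["blue","yellow","green","red","granite","case","rack_deck","spray_can","tape_roll","mug","blue_mark","blue_plain"]:
    for nm,p in (("top",b),):
        for d in bot.recognise(p,n)[:4]:
            l,t,r,bb=[int(x) for x in d["box"]];m=W[(t+bb)//2,(l+r)//2]
            print(n,nm,round(d["confidence"],2),[l,t,r,bb],np.round(m,3))
E
```

```text
pics
{'clock': 0.0, 'joints': array([-1.36019653,  0.33392611,  0.03983848,  1.46629898, -0.01339998,
        1.343249  , -0.0585134 ]), 'joint_velocities': array([-0.00058563, -0.00043477, -0.0005558 , -0.00065886,  0.00068363,
        0.00099285, -0.00090203]), 'joint_torque': array([-1.25363954e-04, -6.58568215e+01,  1.36530820e+00, -4.05534089e+01,
        1.67048955e-02,  1.29812237e-02, -2.21243755e-05]), 'tcp_pos': array([0.1980396 , 0.61865033, 0.24739734]), 'orientation': array([-4.84661509e-01, -3.10382869e+00,  2.52694851e-03]), 'force': array([0.51059343, 1.37093963, 0.0825893 ]), 'ft_torque': array([-0.00718496,  0.01210158,  0.02249485]), 'grip_force': 0.0, 'opening': 0.08555597586249092}
blue top 0.96 [284, 164, 318, 199] [0.684 0.046 0.057]
blue top 0.85 [178, 164, 223, 208] [0.677 0.339 0.034]
blue top 0.69 [287, 107, 326, 148] [0.844 0.031 0.052]
yellow top 0.57 [325, 167, 362, 199] [ 0.68  -0.074  0.044]
green top 0.92 [242, 166, 275, 199] [0.682 0.169 0.057]
green top 0.47 [327, 165, 359, 198] [ 0.682 -0.074  0.058]
red top 0.49 [177, 319, 213, 350] [0.253 0.353 0.005]
red top 0.15 [388, 202, 493, 232] [ 0.561 -0.325  0.153]
granite top 0.88 [296, 217, 352, 275] [ 0.499 -0.018  0.032]
granite top 0.21 [324, 168, 362, 202] [ 0.681 -0.076  0.012]
case top 0.66 [377, 200, 494, 285] [ 0.511 -0.342  0.002]
rack_deck top 0.73 [172, 232, 265, 286] [0.465 0.285 0.03 ]
rack_deck top 0.65 [284, 166, 320, 198] [0.68  0.043 0.058]
tape_roll top 0.92 [416, 314, 452, 346] [ 0.258 -0.329  0.005]
mug top 0.92 [172, 315, 217, 354] [0.253 0.355 0.006]
blue_mark top 0.23 [173, 229, 266, 285] [0.47  0.281 0.037]
```

View pics/s0.png

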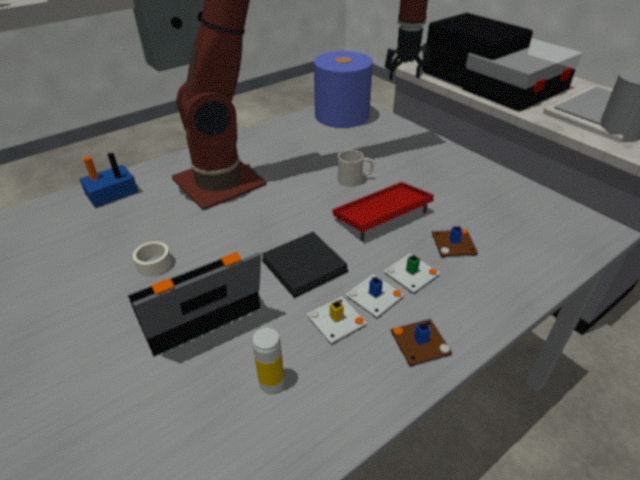

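```bash
python3 -c "
import cv2
i=cv2.imread('pics/t0.png')[90:370,150:520]
cv2.imwrite('pics/t0c.png',cv2.resize(i,None,fx=2.1,fy=2.1,interpolation=cv2.INTER_CUBIC))"
```

```text
(no output)
```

View pics/t0c.png

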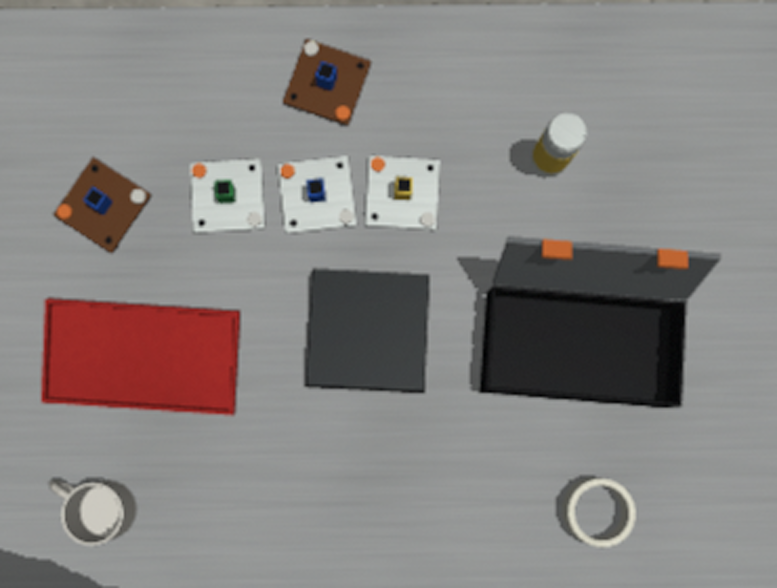

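The scene picture and the top crop (scale 2.1, offset 150/90) show the following:
- **Real feet:** the white-plated feet are green at top pixel (258,182), blue at (301,181) and yellow at (343,182). Red is absent.
- **Possible mix-ups for blue:** the brown plates with blue stubs at (305,127) and (197,186) are decoys. I choose the white-plated blue at (301,181).

Next I measure the poses and take one close crop as a check.

```bash
cat >> h.py <<'E'
def rect(P):
    (c,s,a)=cv2.minAreaRect((np.asarray(P)[:,:2]*1000).astype(np.float32))
    a=(a+45)%90-45
    return np.round(c,1),np.round(s,1),round(a,1)
def stub(p,W,xy,r=0.035,zmin=0.03,zmax=0.075):
    with np.errstate(all='ignore'):
        m=(np.hypot(W[...,0]-xy[0],W[...,1]-xy[1])<r)&(W[...,2]>zmin)&(W[...,2]<zmax)
    return W[m]
E
python3 - <<'E'
from h import *
d=np.load("t0.npz");W=d["w"];c=d["c"].astype(int);x,y,z=W[...,0],W[...,1],W[...,2]
hsv=cv2.cvtColor(d["c"],cv2.COLOR_BGR2HSV)
for n,(X,Y) in dict(blue=(.684,.046),yellow=(.682,-.075),green=(.682,.169)).items():
    near=(abs(x-X)<.075)&(abs(y-Y)<.06)
    m=near&(z>.008)&(z<.02); print(n,"plate",rect(W[m]),np.median(z[m]))
    t=near&(z>.05);print(" stubtop",W[t].mean(0).round(3),t.sum(), "max",z[t].max())
    o=near&(hsv[...,0]<15)&(hsv[...,1]>150);print(" orange",np.nanmean(W[o],0).round(3),o.sum())
g=(abs(x-.5)<.12)&(abs(y)<.12)&(z>.024)&(z<.036);print("granite",rect(W[g]),np.median(z[g]))
r=(hsv[...,2]>80)&((hsv[...,0]<5)|(hsv[...,0]>175))&(hsv[...,1]>180)&(y>.1)&(x<.6)&(x>.35);print("rack",rect(W[r]),z[r].min(),z[r].max())
A=np.c_[x[r],y[r],np.ones(r.sum())];print("rack plane",np.linalg.lstsq(A,z[r],rcond=None)[0])
k=(x>.35)&(x<.6)&(y<-.12)&(y>-.5)&(z>.06)&(z<.075);print("case rim",rect(W[k]),k.sum())
f=(x>.35)&(x<.6)&(y<-.12)&(y>-.5)&(z>-.003)&(z<.02)&(hsv[...,2]<60);print("floor",rect(W[f]),np.median(z[f]))
l=(x>.45)&(x<.75)&(y<-.12)&(y>-.5)&(z>.09);L=W[l];print("lid n",l.sum(),z[l].max());
for zz in np.arange(.09,.24,.02):
    q=L[abs(L[:,2]-zz)<.01]
    if len(q):print(round(zz,2),len(q),"x",q[:,0].min().round(3),q[:,0].max().round(3),"y",q[:,1].min().round(3),q[:,1].max().round(3))
for n,(X,Y) in dict(can=(.7,-.4),).items():
    q=(x>.62)&(y<-.2)&(z>.1)&(z<.17);print("can",W[q].mean(0) if q.any() else 0)
E0=R.from_rotvec(bot.read_state()["orientation"]).as_matrix();print(E0.round(3))
i=cv2.imread('pics/t0.png')[90:225,165:385];cv2.imwrite('pics/t0d.png',cv2.resize(i,None,fx=3.6,fy=3.6,interpolation=cv2.INTER_CUBIC))
E
```

```text
blue plate (array([693. ,  48.6]), array([104.6,  99.7]), 6.5) 0.012431936665295629
 stubtop [0.691 0.048 0.057] 66 max 0.06465808320398247
 orange [0.723 0.091 0.016] 27
yellow plate (array([674.1, -77.2]), array([113.5, 138.1]), -3.9) 0.012788667774325413
 stubtop [ 0.692 -0.072  0.056] 66 max 0.06421117501897133
 orange [ 0.731 -0.036  0.017] 25
green plate (array([678.5, 175.8]), array([125.1, 104.6]), 3.1) 0.012733688389086284
 stubtop [0.691 0.174 0.056] 68 max 0.0648936353511198
 orange [0.725 0.214 0.016] 24
granite (array([499.3, -21. ]), array([160., 160.]), -3.6) 0.029268343114209894
rack (array([462.5, 286.7]), array([259.3, 135. ]), -4.4) 0.010738202963839205 0.0722116164018749
rack plane [ 0.20079757 -0.01179714 -0.05455552]
case rim (array([ 472.8, -310.1]), array([261.9, 144.5]), -5.1) 622
floor (array([ 476.3, -308.7]), array([258.7, 151.9]), -5.4) 0.004419529156837521
lid n 2369 0.22053915835931082
0.09 150 x 0.533 0.748 y -0.444 -0.188
0.11 328 x 0.535 0.746 y -0.447 -0.188
0.13 366 x 0.543 0.749 y -0.445 -0.188
0.15 510 x 0.546 0.75 y -0.446 -0.189
0.17 262 x 0.551 0.582 y -0.448 -0.189
0.19 270 x 0.558 0.595 y -0.448 -0.19
0.21 481 x 0.551 0.594 y -0.448 -0.191
0.23 2 x 0.57 0.572 y -0.234 -0.232
can [ 0.7350185  -0.27519337  0.14094868]
[[-0.952  0.305 -0.   ]
 [ 0.305  0.952 -0.   ]
 [ 0.    -0.    -1.   ]]
```

View pics/t0d.png

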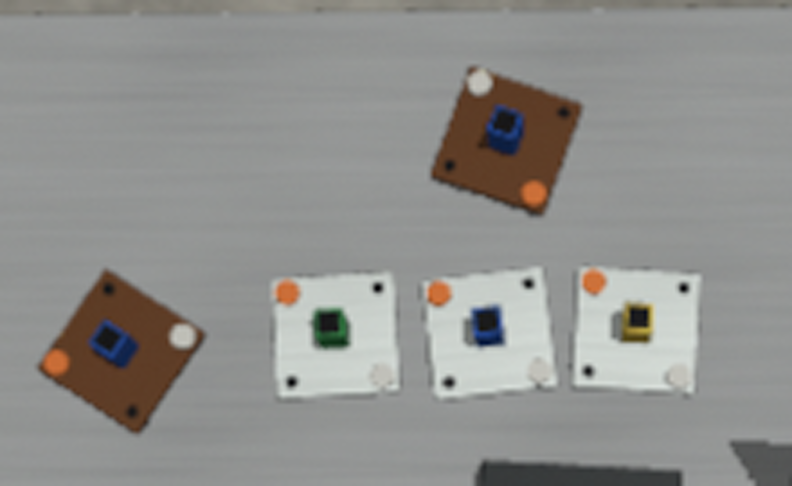

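Blue is confirmed: white plate, stub at crop (487,325), orange boss at (438,292), white boss at (540,371). Moving over it now.

Call:
step_arm --commands '[[[1,-0.4,-0.245,0,-0.14],[1,-0.4,-0.245,0,-0.14],[1,-0.4,-0.245,0,-0.14],[1,-0.4,-0.245,0,-0.14],[1,-0.4,-0.245,0,-0.14],[1,-0.4,-0.245,0,-0.14],[1,-0.4,-0.245,0,-0.14],[1,-0.4,-0.245,0,-0.14]]]'

```text
clock: 1.5
tcp_pos: [0.4463, 0.3304, 0.2488]
orientation: [0.165, 3.136, -0.001]
force: [-0.4, 0.7, 0.1]
opening: 0.0858
grip_force: 0.0
```

```bash
cat >> h.py <<'E'
def st():
    s=bot.read_state();M=R.from_rotvec(s["orientation"]).as_matrix();yaw=np.degrees(np.arctan2(-M[1,0],-M[0,0]))
    print("t",round(s["clock"],2),"tcp",s["tcp_pos"].round(4),"yaw",yaw.round(2),"F",s["force"].round(1),"open",round(s["opening"],4),"grip",round(s["grip_force"],1),"tilt",M[2].round(3))
    return s,M,yaw
def go(x,y,z,yaw):
    "units of move to world TCP target"
    s,M,w=st();d=M.T@(np.array([x,y,z])-s["tcp_pos"])/.8;dy=(yaw-w+180)%360-180
    print("   -> xyz",d.round(4),"spin",round(-np.radians(dy)/1.5,4),"dist mm",round(np.linalg.norm(d)*800))
def rot(a): a=np.radians(a);return np.array([[np.cos(a),-np.sin(a)],[np.sin(a),np.cos(a)]])
E
python3 -c "
from h import *
go(.60,.048,.25,6.5)"
```

```text
t 1.5 tcp [0.4463 0.3304 0.2488] yaw -6.02 F [-0.4  0.7  0.1] open 0.0858 grip 0.0 tilt [-0.001 -0.    -1.   ]
   -> xyz [-0.2281 -0.3308 -0.001 ] spin -0.1457 dist mm 321
```

Call:
step_arm --commands '[[[1,-0.24,-0.33,0,-0.145],[1,-0.24,-0.33,0,-0.145],[1,-0.24,-0.33,0,-0.145],[1,-0.24,-0.33,0,-0.145],[1,-0.24,-0.33,0,-0.145],[1,-0.24,-0.33,0,-0.145],[1,-0.24,-0.33,0,-0.145],[1,-0.24,-0.33,0,-0.145]]]'

```text
clock: 2.3
tcp_pos: [0.6094, 0.047, 0.2484]
orientation: [-0.173, 3.136, -0.004]
force: [-0.0, 0.4, 0.2]
opening: 0.0853
grip_force: 0.0
```

```bash
cat >> h.py <<'E'
HUE=dict(blue=(100,130),yellow=(20,35),green=(45,85))
def foot(p,xy=None,name="blue",zb=0.0,view=None):
    "pose of a foot from a picture: bosses, stub top"
    W=pts(p);hsv=cv2.cvtColor(p["color"],cv2.COLOR_BGR2HSV);x,y,z=W[...,0],W[...,1],W[...,2]
    near=np.hypot(x-xy[0],y-xy[1])<.085
    o=near&(hsv[...,0]<16)&(hsv[...,1]>140)&(abs(z-zb-.016)<.012)
    t=near&(z>zb+.05)&(z<zb+.066)&(np.hypot(x-xy[0],y-xy[1])<.045)
    pl=near&(abs(z-zb-.013)<.006)&(hsv[...,1]<60)&(hsv[...,2]>110)
    O=np.array(cv2.minEnclosingCircle((W[o][:,:2]*1000).astype(np.float32))[0]) if o.sum()>5 else None
    S=rect(W[t]) if t.sum()>5 else None
    P=rect(W[pl]) if pl.sum()>50 else None
    print(name,"orange",None if O is None else O.round(1),o.sum(),"z",np.median(z[o]).round(4) if o.any() else 0,"stub",S,"z",np.median(z[t]).round(4) if t.any() else 0,"plate",P,"z",np.median(z[pl]).round(4) if pl.any() else 0)
    return O,S,P
E
python3 -c "
from h import *
go(.692,.048,.12,6.5)
p=bot.camera('wrist');cv2.imwrite('pics/w1.png',p['color'])
E=np.array(p['extrinsics']);print(E.round(3));print(p['K'])
foot(p,(.692,.048))
print(bot.recognise(p,'blue_mark')[:2],bot.recognise(p,'blue_plain')[:2])
"
```

```text
t 2.3 tcp [0.6094 0.047  0.2484] yaw 6.3 F [-0.   0.4  0.2] open 0.0853 grip 0.0 tilt [-0.001 -0.003 -1.   ]
   -> xyz [-0.1027 -0.0096  0.1606] spin -0.0023 dist mm 153
[[-0.11   0.955  0.275  0.54 ]
 [ 0.994  0.106  0.028  0.039]
 [-0.002  0.277 -0.961  0.374]
 [ 0.     0.     0.     1.   ]]
[[344.75860267   0.         319.17001797]
 [  0.         344.75860267 240.86621702]
 [  0.           0.           1.        ]]
blue orange [727.4  35.5] 153 z 0.0169 stub (array([692.8,  50.5]), array([23.9, 23.3]), 6.4) z 0.0569 plate (array([693.3,  48.3]), array([102.2, 169.4]), 4.9) z 0.0127
[{'box': [267.3, 359.3, 282.6, 376.3], 'confidence': 0.75}, {'box': [337.8, 305.7, 356.0, 322.5], 'confidence': 0.56}] [{'box': [524.9, 294.3, 542.1, 314.9], 'confidence': 0.82}, {'box': [270.8, 240.2, 292.1, 264.2], 'confidence': 0.73}]
```

View pics/w1.png

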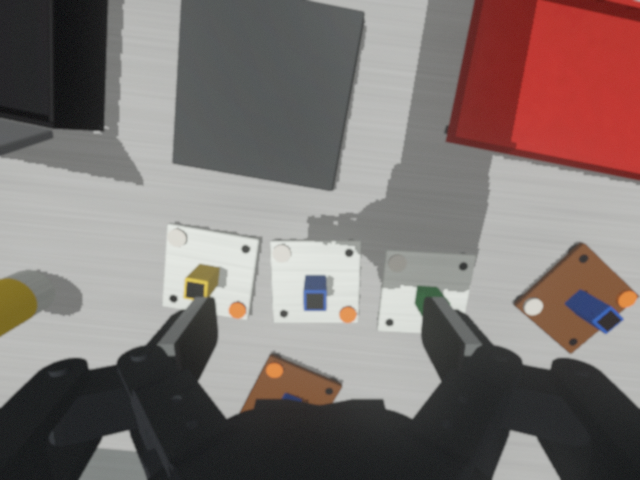

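Wrist view: blue foot at (315,290) with orange boss (347,314) towards +x+y, between yellow (200,285) and green (430,295); the brown decoys are at (290,390) and (590,300). The stub measures (693,50) mm, yaw 6.4°, which agrees with the top view. Grasping.

Call:
step_arm --commands '[[[1,-0.104,-0.0084,0.15,0],[1,-0.104,-0.0084,0.15,0],[1,-0.104,-0.0084,0.15,0],[1,-0.104,-0.0084,0.15,0],[1,-0.104,-0.0084,0.2,0],[1,-0.104,-0.0084,0.23,0],[1,-0.104,-0.0084,0.26,0],[1,-0.104,-0.0084,0.26,0]]]'

```text
clock: 3.25
tcp_pos: [0.6888, 0.0581, 0.0381]
orientation: [0.188, -3.131, -0.001]
force: [0.4, 0.2, -0.5]
opening: 0.0855
grip_force: 0.0
```

Call:
step_arm --commands '[[[-1,0,0,0,0],[-1,0,0,0,0],[-1,0,0,0,0],[-1,0,0,0,0],[-1,0,0,0,0],[-1,0,0,0,0]]]' --squeeze 60

```text
clock: 3.85
tcp_pos: [0.6923, 0.0555, 0.0419]
orientation: [-0.184, 3.134, -0.0]
force: [-1.1, -1.1, 7.1]
opening: 0.0234
grip_force: 60.1
```

Call:
step_arm --commands '[[[-1,0,0,-0.04,0],[-1,0,0,-0.09,0],[-1,0,0,-0.13,0],[-1,0,0,-0.13,0]]]'

```text
clock: 4.25
tcp_pos: [0.6939, 0.056, 0.15]
orientation: [-0.184, 3.128, 0.001]
force: [0.9, -0.4, -2.8]
opening: 0.0235
grip_force: 59.7
```

```bash
python3 -c "
from h import *
go(.4993,-.021,.13,-3.6)
p=bot.camera('top');np.savez('t1.npz',w=pts(p),c=p['color'])
W=pts(p);P=stub(p,W,(.493,-.021),.13,.024,.036);print(rect(P))
"
```

```text
t 4.25 tcp [0.6939 0.056  0.15  ] yaw 6.72 F [ 0.9 -0.4 -2.8] open 0.0235 grip 59.7 tilt [-0.008  0.    -1.   ]
   -> xyz [ 0.253  -0.0671  0.0229] spin 0.1201 dist mm 210
(array([498.3, -40.2]), array([121.9, 159.9]), -3.4)
```

Call:
step_arm --commands '[[[-1,0.05,-0.014,0,0.02],[-1,0.1,-0.027,0,0.05],[-1,0.15,-0.041,0.01,0.08],[-1,0.2,-0.054,0.017,0.1],[-1,0.249,-0.067,0.017,0.12],[-1,0.249,-0.067,0.017,0.12],[-1,0.249,-0.067,0.017,0.12],[-1,0.249,-0.067,0.017,0.12]]]'

```text
clock: 5.1
tcp_pos: [0.5001, -0.02, 0.1304]
orientation: [-0.096, -3.14, 0.0]
force: [0.7, 0.1, -1.6]
opening: 0.023
grip_force: 59.4
```

```bash
python3 -c "
from h import *
go(.4993,-.021,.0725,-3.6)
p=bot.camera('wrist');W=pts(p)
foot(p,(.5,-.02),'blue',.085)
x,y,z=W[...,0],W[...,1],W[...,2]
m=(abs(x-.5)<.11)&(abs(y+.02)<.11)&(z>.025)&(z<.035);print(m.sum(),[x[m].min(),x[m].max(),y[m].min(),y[m].max()])
"
```

```text
t 5.1 tcp [ 0.5001 -0.02    0.1304] yaw -3.52 F [ 0.7  0.1 -1.6] open 0.023 grip 59.4 tilt [ 0. -0. -1.]
   -> xyz [ 0.0009 -0.0013  0.0723] spin 0.0009 dist mm 58
blue orange None 0 z 0 stub (array([500.2, -20.2]), array([50.7, 24.5]), -2.1) z 0.1454 plate (array([500.6, -20.4]), array([100.1,  99.9]), -3.6) z 0.1013
18204 [np.float64(0.4169239569577749), np.float64(0.5775178122951582), np.float64(-0.10224876142194567), np.float64(0.06584554648131638)]
```

Call:
step_arm --commands '[[[-1,0,0,0.03,0],[-1,0,0,0.055,0],[-1,0,0,0.066,0],[-1,0,0,0.072,0],[-1,0,0,0.072,0],[-1,0,0,0.072,0]]]'

```text
clock: 5.75
tcp_pos: [0.5004, -0.0206, 0.0738]
orientation: [0.098, 3.139, -0.0]
force: [-0.7, 0.1, -2.2]
opening: 0.0232
grip_force: 59.5
```

Call:
step_arm --commands '[[[0,0,0,0,0],[0,0,0,0,0],[0,0,0,0,0],[0,0,0,-0.03,0],[0,0,0,-0.075,0],[0,0,0,-0.075,0],[0,0,0,-0.075,0]]]'

```text
clock: 6.45
tcp_pos: [0.5005, -0.0204, 0.134]
orientation: [0.098, 3.138, 0.001]
force: [0.1, 0.5, -0.4]
opening: 0.0428
grip_force: 0.0
```

```bash
python3 -c "
from h import *
p=bot.camera('wrist')
O,S,P=foot(p,(.5,-.02),'blue',.03)
c,a=np.array(P[0])/1000,P[2]
for q in (37,-37):
  b=c+rot(a)@[q/1000]*2 if 0 else c+rot(a)@np.array([q,q])/1000
  print(q,b.round(4));go(b[0],b[1],.085,a)
"
```

```text
blue orange [539.5   8.4] 102 z 0.0467 stub (array([500.7, -20.8]), array([24. , 23.8]), -2.8) z 0.0869 plate (array([501.2, -20.8]), array([100.5, 100.3]), -3.6) z 0.0428
37 [0.5405 0.0138]
t 6.5 tcp [ 0.4998 -0.0204  0.1331] yaw -3.56 F [-0.  -0.2 -0.4] open 0.0429 grip 0.0 tilt [-0.  0. -1.]
   -> xyz [-0.0481  0.0458  0.0602] spin 0.0004 dist mm 72
-37 [ 0.4619 -0.0554]
t 6.5 tcp [ 0.4998 -0.0204  0.1331] yaw -3.56 F [-0.  -0.2 -0.4] open 0.0429 grip 0.0 tilt [-0.  0. -1.]
   -> xyz [ 0.0445 -0.0466  0.0601] spin 0.0004 dist mm 70
```

Call:
step_arm --commands '[[[-1,-0.048,0.046,0,0],[-1,-0.048,0.046,0,0],[-1,-0.048,0.046,0,0],[-1,-0.048,0.046,0.03,0],[-1,-0.048,0.046,0.06,0],[-1,-0.048,0.046,0.076,0],[-1,-0.048,0.046,0.08,0],[-1,-0.048,0.046,0.08,0]]]'

```text
clock: 7.3
tcp_pos: [0.54, 0.0133, 0.069]
orientation: [-0.099, -3.139, 0.001]
force: [-0.3, -0.3, 1.0]
opening: -0.0001
grip_force: 0.0
```

Call:
step_arm --commands '[[[-1,0,0,0.0025,0],[-1,0,0,0.004,0],[-1,0,0,0.005,0],[-1,0,0,0.005,0]]]'

```text
clock: 7.7
tcp_pos: [0.5406, 0.0138, 0.0654]
orientation: [0.098, 3.14, 0.0]
force: [0.3, -0.7, -0.4]
opening: -0.0002
grip_force: 0.0
```

Call:
step_arm --commands '[[[-1,0,0,0.00125,0],[-1,0,0,0.00125,0],[-1,0,0,0.00125,0]]]'

```text
clock: 8.0
tcp_pos: [0.5405, 0.0138, 0.0642]
orientation: [0.098, 3.14, -0.0]
force: [0.4, -0.0, 0.1]
opening: -0.0003
grip_force: 0.2
```

```bash
python3 -c "
from h import *
st()
p=bot.camera('wrist');st()
foot(p,(.5,-.02),'blue',.03)
W=pts(p);c=np.array([.5012,-.0208])
D=(W[...,:2]-c)@rot(-3.6);d=W[...,2]
m=(np.max(abs(D),-1)<.05)&(abs(d-.043)<.008)&(np.max(abs(D),-1)>.02)
A=np.c_[D[m],np.ones(m.sum())];r=np.linalg.lstsq(A,d[m],rcond=None)[0];print(r,m.sum())
for i in (-1,1):
  for j in (-1,1):
    q=m&(np.hypot(D[...,0]-.037*i,D[...,1]-.037*j)<.009);print(i,j,q.sum(),np.median(d[q]) if q.any() else 0)
"
```

```text
t 8.0 tcp [0.5405 0.0138 0.0642] yaw -3.57 F [ 0.4 -0.   0.1] open -0.0003 grip 0.2 tilt [-0. -0. -1.]
t 8.05 tcp [0.5405 0.0138 0.0642] yaw -3.57 F [-0.7  0.5  0.1] open -0.0002 grip 0.3 tilt [-0. -0. -1.]
blue orange [536.   13.8] 33 z 0.0465 stub (array([512.9, -13.8]), array([58.4, 31.6]), 30.3) z 0.087 plate (array([501.2, -20.8]), array([100., 100.]), -3.6) z 0.0428
[-0.00607854 -0.0083802   0.04290707] 37861
-1 -1 1700 0.04670636836303854
-1 1 1624 0.04292629658891403
1 -1 1077 0.04286149635756348
1 1 9 0.046657871828404335
```

Call:
step_arm --commands '[[[-1,0,0,0.00125,0],[-1,0,0,0.00125,0],[-1,0,0,0.00125,0]]]'

```text
clock: 8.35
tcp_pos: [0.5406, 0.0138, 0.0641]
orientation: [0.098, 3.14, 0.001]
force: [-4.9, -0.6, 13.5]
opening: -0.0
grip_force: 6.4
```

Call:
step_arm --commands '[[[-1,0,0,0.00125,0],[-1,0,0,0.00125,0],[-1,0,0,0.00125,0]]]'

```text
clock: 8.65
tcp_pos: [0.5406, 0.0138, 0.064]
orientation: [0.098, 3.14, 0.002]
force: [-10.6, -0.2, 25.3]
opening: 0.0001
grip_force: 12.4
```

Call:
step_arm --commands '[[[-1,0,0,0.00125,0],[-1,0,0,0.00125,0],[-1,0,0,0.00125,0]]]'

```text
clock: 8.95
tcp_pos: [0.5407, 0.0138, 0.0639]
orientation: [0.098, 3.14, 0.003]
force: [-15.3, -0.8, 36.4]
opening: 0.0002
grip_force: 18.2
```

Blue is sound: the orange boss stopped firm at z=0.064 while the force rose 12 N per mm. Now the white boss.

Call:
step_arm --commands '[[[-1,0,0,-0.04,0],[-1,0,0,-0.07,0],[-1,0.046,-0.046,-0.07,0],[-1,0.0925,-0.0925,-0.07,0],[-1,0.0925,-0.0925,-0.07,0],[-1,0.0925,-0.0925,-0.03,0],[-1,0.0925,-0.0925,-0.01,0],[-1,0.0925,-0.0925,-0.006,0]]]'

```text
clock: 9.75
tcp_pos: [0.4607, -0.0554, 0.0644]
orientation: [-0.098, -3.137, 0.001]
force: [-0.1, -0.0, 0.7]
opening: -0.0001
grip_force: 0.0
```

Call:
step_arm --commands '[[[-1,0,0,0.003,0],[-1,0,0,0.0045,0],[-1,0,0,0.0045,0],[-1,0,0,0.0045,0],[-1,0,0,0.0045,0],[-1,0,0,0.0045,0]]]'

```text
clock: 10.35
tcp_pos: [0.4613, -0.0555, 0.064]
orientation: [-0.098, -3.138, -0.002]
force: [-13.1, 0.0, 23.7]
opening: 0.0002
grip_force: 11.8
```

```bash
python3 -c "
from h import *
st()"
```

```text
t 10.35 tcp [ 0.4613 -0.0555  0.064 ] yaw -3.59 F [-13.1   0.   23.7] open 0.0002 grip 11.8 tilt [ 0.002  0.001 -1.   ]
```

Call:
step_arm --commands '[[[-1,0,0,-0.04,0],[-1,0,0,-0.08,0],[0.2,-0.046,0.0463,-0.08,0],[0.2,-0.046,0.0463,-0.08,0],[0.2,-0.046,0.0463,-0.08,0],[0.2,-0.046,0.0463,-0.05,0],[0.2,-0.046,0.0463,-0.02,0],[0.2,-0.046,0.0463,-0.012,0]]]'

```text
clock: 11.15
tcp_pos: [0.4989, -0.0216, 0.0699]
orientation: [-0.099, -3.136, 0.002]
force: [0.3, -0.3, -0.1]
opening: 0.0511
grip_force: 0.0
```

Call:
step_arm --commands '[[[0.2,0,0,0,0],[-1,0,0,0,0],[-1,0,0,0,0],[-1,0,0,0,0],[-1,0,0,0,0],[-1,0,0,-0.03,0],[-1,0,0,-0.08,0],[-1,0,0,-0.08,0]]]'

```text
clock: 11.95
tcp_pos: [0.5038, -0.0209, 0.1406]
orientation: [0.098, 3.133, 0.003]
force: [0.7, -0.6, -1.9]
opening: 0.023
grip_force: 59.7
```

```bash
python3 -c "
from h import *
p=bot.camera('wrist')
foot(p,(.5,-.02),'blue',.095)
W=pts(p);x,y,z=W[...,0],W[...,1],W[...,2]
k=(y<-.12)&(x<.62)&(x>.35)&(z>.06)&(z<.074);print('rim',k.sum(),rect(W[k]) if k.sum()>50 else 0, rect(np.load('t0.npz')['w'][(np.load('t0.npz')['w'][...,2]>.064)&(np.load('t0.npz')['w'][...,2]<.074)&(np.load('t0.npz')['w'][...,1]<-.12)&(np.load('t0.npz')['w'][...,0]<.62)&(np.load('t0.npz')['w'][...,0]>.38)]))
c=np.array([.4728,-.3101])
for q in (60,-60):
  t=c+rot(-4.2)@np.array([0,q])/1000;print(q,t);go(t[0],t[1],.15,-4.2)
"
```

```text
blue orange None 0 z 0 stub (array([502.9, -21.2]), array([50.4, 24.4]), -3.6) z 0.1544 plate (array([503.7, -21.4]), array([100.1, 100.6]), -3.5) z 0.1101
rim 5739 (array([ 484.9, -194.4]), array([ 55.1, 146.4]), -14.0) (array([ 472.8, -310.1]), array([261.6, 144.4]), -5.0)
60 [ 0.47719429 -0.25026113]
t 12.0 tcp [ 0.5026 -0.0207  0.1384] yaw -3.57 F [-0.4  0.  -4. ] open 0.0229 grip 59.7 tilt [-0.005  0.002 -1.   ]
   -> xyz [ 0.0138 -0.2884 -0.015 ] spin 0.0073 dist mm 231
-60 [ 0.46840571 -0.36993887]
t 12.0 tcp [ 0.5026 -0.0207  0.1384] yaw -3.57 F [-0.4  0.  -4. ] open 0.0229 grip 59.7 tilt [-0.005  0.002 -1.   ]
   -> xyz [ 0.0155 -0.4384 -0.0153] spin 0.0073 dist mm 351
```

Call:
step_arm --commands '[[[-1,0.003,-0.05,-0.015,0],[-1,0.005,-0.11,-0.015,0],[-1,0.008,-0.17,-0.015,0.007],[-1,0.01,-0.23,-0.015,0.007],[-1,0.012,-0.29,-0.015,0.007],[-1,0.014,-0.35,-0.015,0.007],[-1,0.0155,-0.41,-0.015,0.007],[-1,0.0155,-0.438,-0.015,0.007]]]'

```text
clock: 12.8
tcp_pos: [0.4643, -0.3742, 0.147]
orientation: [-0.121, -3.137, 0.003]
force: [0.0, -0.2, -2.6]
opening: 0.0231
grip_force: 60.0
```

Call:
step_arm --commands '[[[-1,0,0,0,0],[-1,0,0,0,0]]]'

```text
clock: 13.0
tcp_pos: [0.4661, -0.3695, 0.1467]
orientation: [-0.116, -3.138, -0.001]
force: [0.4, 1.0, -2.7]
opening: 0.0236
grip_force: 60.0
```

```bash
cat >> h.py <<'E'
def caseim(p,W,c=(.4728,-.3101),a=-4.5):
    "edges of case rim in nominal case frame"
    D=(W[...,:2]-np.array(c))@rot(a);z=W[...,2]
    for n,m,i in (("-x",(abs(D[...,0]+.0675)<.02)&(abs(D[...,1])<.12),0),("+x",(abs(D[...,0]-.0675)<.02)&(abs(D[...,1])<.12),0),("-y",(abs(D[...,1]+.1275)<.02)&(abs(D[...,0])<.055),1),("+y",(abs(D[...,1]-.1275)<.02)&(abs(D[...,0])<.055),1)):
        q=m&(abs(z-.07)<.004)
        if q.sum()>10:
            v,u=D[...,i][q],D[...,1-i][q];f=np.polyfit(u,v,1)
            print(n,q.sum(),"mid",np.median(v).round(4),"lo/hi",np.percentile(v,[3,97]).round(4),"slope deg",np.degrees(np.arctan(f[0])).round(2))
E
python3 -c "
from h import *
st();p=bot.camera('wrist');W=pts(p);cv2.imwrite('pics/w2.png',p['color']);caseim(p,W)
foot(p,(.468,-.37),'blue',.105)
t=np.load('t1.npz')['w'];print('top');caseim(0,t)
"
```

```text
t 13.0 tcp [ 0.4661 -0.3695  0.1467] yaw -4.24 F [ 0.4  1.  -2.7] open 0.0236 grip 60.0 tilt [ 0.002  0.001 -1.   ]
-x 3805 mid -0.0681 lo/hi [-0.0712 -0.0648] slope deg 0.81
+x 1059 mid 0.0674 lo/hi [0.0651 0.072 ] slope deg 1.66
-y 909 mid -0.1253 lo/hi [-0.1274 -0.1222] slope deg -0.82
+y 1745 mid 0.1282 lo/hi [0.1264 0.1315] slope deg -0.42
blue orange None 0 z 0 stub (array([ 465.3, -371. ]), array([58.8, 24.6]), -3.7) z 0.1606 plate (array([ 465.6, -369.7]), array([100.3, 100.3]), -4.2) z 0.1163
top
-x 120 mid -0.0697 lo/hi [-0.0729 -0.0669] slope deg 0.72
+x 158 mid 0.0658 lo/hi [0.0622 0.0706] slope deg 0.64
-y 62 mid -0.1264 lo/hi [-0.1296 -0.1238] slope deg -0.63
+y 60 mid 0.1279 lo/hi [0.1253 0.1304] slope deg -0.36
```

View pics/w2.png

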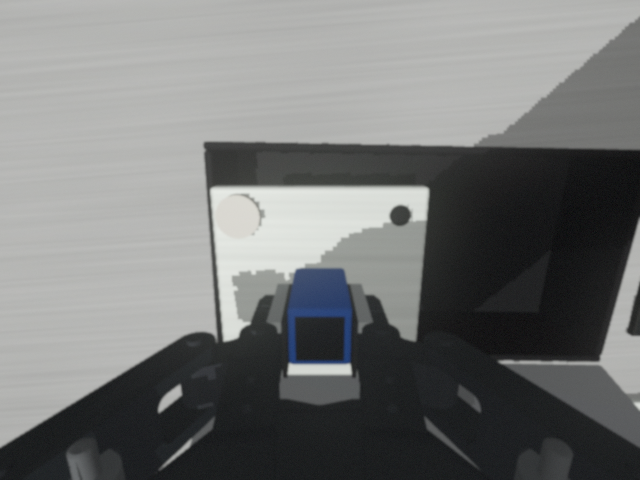

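The picture shows blue held at (320,290) over the case's -y half, with its plate clear of the walls (left wall at column 208, upper wall at row 145). Lowering and releasing.

Call:
step_arm --commands '[[[-1,0,0,0.03,0.0105],[-1,0,0,0.07,0.0105],[-1,0,0,0.1,0.0105],[-1,0,0,0.115,0.0105],[-1,0,0,0.122,0.0105],[-1,0,0,0.123,0.0105],[-1,0,0,0.123,0.0105]]]'

```text
clock: 13.75
tcp_pos: [0.4674, -0.3699, 0.0505]
orientation: [0.138, 3.137, -0.001]
force: [-0.6, 0.6, -2.5]
opening: 0.023
grip_force: 60.0
```

Call:
step_arm --commands '[[[0,0,0,0,0],[0,0,0,0,0],[0,0,0,0,0],[0,0,0,0,0],[0,0,0,-0.05,0],[0,0,0,-0.11,0],[0,0,0,-0.17,0],[0,0,0,-0.17,0]]]'

```text
clock: 14.55
tcp_pos: [0.469, -0.3724, 0.1923]
orientation: [0.14, 3.129, -0.007]
force: [0.1, -0.7, -0.9]
opening: 0.0427
grip_force: 0.0
```

```bash
python3 -c "
from h import *
p=bot.camera('wrist')
foot(p,(.466,-.37),'blue',.005)
p=bot.camera('top')
foot(p,(.691,-.072),'yellow');foot(p,(.691,.174),'green')
np.savez('t2.npz',w=pts(p),c=p['color'])
print([(n,[(np.round(d['box']),round(d['confidence'],2)) for d in bot.recognise(p,n)[:2]]) for n in ('yellow','green')])
go(.60,-.072,.22,-3)
"
```

```text
blue orange [ 507.3 -336.7] 257 z 0.0218 stub (array([ 466.6, -370.1]), array([23.4, 23.4]), -4.8) z 0.0619 plate (array([ 466.7, -370.1]), array([100.4,  99.4]), -5.1) z 0.0178
yellow orange [725.3  -4. ] 28 z 0.0161 stub (array([686.2, -39.5]), array([23. , 24.3]), -0.9) z 0.0559 plate (array([688.6, -70.5]), array([150.1, 164. ]), 26.0) z 0.0122
green orange [723.5 213.6] 24 z 0.0172 stub (array([691.7, 174.3]), array([24.4, 23.5]), 5.8) z 0.056 plate (array([699.6, 171.4]), array([138.8, 134. ]), 11.7) z 0.0122
[('yellow', [(array([313., 168., 350., 204.]), 0.7)]), ('green', [(array([241., 165., 278., 201.]), 0.86)])]
t 14.75 tcp [ 0.4664 -0.3692  0.1846] yaw -5.06 F [-0.4  0.6 -0.3] open 0.0428 grip 0.0 tilt [ 0.001  0.001 -1.   ]
   -> xyz [-0.1335  0.3848 -0.0442] spin -0.024 dist mm 328
```

Blue is flat in the case. Yellow has been knocked to (686,-40) mm, so I go there and look again.

Call:
step_arm --commands '[[[0,0,0.04,-0.05,0],[0,0,0.1,-0.05,0],[0,0,0.16,-0.05,0],[0,0,0.22,-0.05,0],[0,0,0.28,-0.05,-0.01],[0,-0.02,0.34,-0.05,-0.03],[0,-0.07,0.4,-0.05,-0.045],[0,-0.11,0.42,-0.05,-0.045]]]'

```text
clock: 15.55
tcp_pos: [0.5841, -0.0388, 0.2242]
orientation: [-0.026, -3.139, -0.003]
force: [0.9, -1.3, 1.3]
opening: 0.0427
grip_force: 0.0
```

Call:
step_arm --commands '[[[0.6,-0.02,0,0,0],[0.6,-0.02,0,0,0],[0.6,-0.02,0,0,0]]]'

```text
clock: 15.85
tcp_pos: [0.5991, -0.044, 0.2239]
orientation: [-0.035, -3.138, 0.002]
force: [-1.2, 0.5, 0.8]
opening: 0.0684
grip_force: 0.0
```

```bash
python3 -c "
from h import *
p=bot.camera('wrist')
O,S,P=foot(p,(.686,-.04),'yellow')
go(S[0][0]/1000,S[0][1]/1000,.041,S[2])
"
```

```text
yellow orange [727.5  -3.2] 169 z 0.0168 stub (array([687.9, -36.7]), array([24. , 24.7]), -5.3) z 0.0569 plate (array([688.3, -36.5]), array([100.2, 100.7]), -4.4) z 0.0128
t 15.9 tcp [ 0.5989 -0.0442  0.2245] yaw -1.3 F [0.4 0.4 0.5] open 0.0682 grip 0.0 tilt [ 0.002 -0.001 -1.   ]
   -> xyz [-0.1116  0.0121  0.2291] spin 0.0465 dist mm 204
```

Call:
step_arm --commands '[[[0.6,-0.06,0.012,0.03,0.036],[0.6,-0.112,0.012,0.07,0.036],[0.6,-0.112,0.012,0.12,0.036],[0.6,-0.112,0.012,0.16,0.036],[0.6,-0.112,0.012,0.2,0.036],[0.6,-0.112,0.012,0.22,0.036],[0.6,-0.112,0.012,0.229,0.036],[0.6,-0.112,0.012,0.229,0.036]]]'

```text
clock: 16.7
tcp_pos: [0.6896, -0.0358, 0.0426]
orientation: [-0.119, -3.139, -0.0]
force: [0.1, 0.6, -0.1]
opening: 0.0681
grip_force: 0.0
```

Call:
step_arm --commands '[[[-1,0,0,0,0],[-1,0,0,0,0],[-1,0,0,0,0],[-1,0,0,0,0],[-1,0,0,0,0],[-1,0,0,-0.05,0],[-1,0,0,-0.1,0],[-1,0,0,-0.115,0]]]'

```text
clock: 17.5
tcp_pos: [0.6919, -0.036, 0.1392]
orientation: [0.118, 3.133, 0.0]
force: [1.3, -0.7, -2.5]
opening: 0.0233
grip_force: 59.9
```

Call:
step_arm --commands '[[[-1,0,0,0,0],[-1,0,0,0,0]]]'

```text
clock: 17.7
tcp_pos: [0.6892, -0.0351, 0.1329]
orientation: [-0.117, -3.138, -0.0]
force: [0.1, -0.1, -3.9]
opening: 0.0235
grip_force: 59.9
```

```bash
python3 -c "
from h import *
go(.5,-.021,.13,-3.6)"
```

```text
t 17.7 tcp [ 0.6892 -0.0351  0.1329] yaw -4.29 F [ 0.1 -0.1 -3.9] open 0.0235 grip 59.9 tilt [ 0.002  0.    -1.   ]
   -> xyz [ 2.371e-01 -1.000e-04  4.000e-03] spin -0.008 dist mm 190
```

Call:
step_arm --commands '[[[-1,0.06,0,0,-0.008],[-1,0.12,0,0,-0.008],[-1,0.18,0,0.004,-0.008],[-1,0.237,0,0.004,-0.008],[-1,0.237,0,0.004,-0.008],[-1,0.237,0,0.004,-0.008],[-1,0.237,0,0.004,-0.008]]]'

```text
clock: 18.4
tcp_pos: [0.5013, -0.0211, 0.1306]
orientation: [-0.098, -3.14, 0.001]
force: [0.6, -0.3, -3.2]
opening: 0.0231
grip_force: 59.6
```

```bash
python3 -c "
from h import *
p=bot.camera('wrist');foot(p,(.5,-.02),'yellow',.088)
go(.5,-.021,.0725,-3.6)"
```

```text
yellow orange None 0 z 0 stub (array([500.1, -21.3]), array([50.6, 25.6]), -3.5) z 0.1442 plate (array([499.3, -21.9]), array([100.4, 100.2]), -3.7) z 0.1001
t 18.45 tcp [ 0.5017 -0.0212  0.1308] yaw -3.6 F [ 0.  -0.4 -2.8] open 0.0232 grip 59.6 tilt [-0.    -0.001 -1.   ]
   -> xyz [0.0021 0.0002 0.0728] spin -0.0001 dist mm 58
```

Call:
step_arm --commands '[[[-1,0,0,0.03,0],[-1,0,0,0.055,0],[-1,0,0,0.066,0],[-1,0,0,0.071,0],[-1,0,0,0.071,0],[-1,0,0,0.071,0]]]'

```text
clock: 19.05
tcp_pos: [0.5017, -0.0214, 0.0748]
orientation: [0.099, 3.139, -0.0]
force: [-0.4, 0.2, -2.6]
opening: 0.0232
grip_force: 59.7
```

Call:
step_arm --commands '[[[0,0,0,0,0],[0,0,0,0,0],[0,0,0,0,0],[0,0,0,-0.03,0],[0,0,0,-0.075,0],[0,0,0,-0.075,0],[0,0,0,-0.075,0]]]'

```text
clock: 19.75
tcp_pos: [0.5015, -0.0211, 0.1351]
orientation: [0.099, 3.138, 0.002]
force: [-0.5, -0.1, 0.0]
opening: 0.0426
grip_force: 0.0
```

```bash
cat >> h.py <<'E'
def tilt(p,c,a,zb=.03):
    W=pts(p);D=(W[...,:2]-np.array(c))@rot(a);d=W[...,2];r=np.max(abs(D),-1)
    m=(r<.047)&(abs(d-zb-.0125)<.007)&(r>.02)&~((D[...,0]*D[...,1]>0)&(np.min(abs(D),-1)>.022))
    A=np.c_[D[m],np.ones(m.sum())];q=np.linalg.lstsq(A,d[m],rcond=None)[0]
    print("plate slopes",q.round(4),m.sum(),"rise toward +x+y mm/corner",round((q[0]+q[1])*40,2))
E
python3 -c "
from h import *
p=bot.camera('wrist')
O,S,P=foot(p,(.5,-.02),'yellow',.03)
c,a=np.array(P[0])/1000,P[2];tilt(p,c,a)
b=c+rot(a)@np.array([37,37])/1000
print(b);go(b[0],b[1],.066,a)
"
```

```text
yellow orange [537.9   8.3] 132 z 0.0468 stub (array([499.2, -21.7]), array([23.8, 24.1]), -3.3) z 0.0869 plate (array([499.3, -21.6]), array([100.2,  99.5]), -3.7) z 0.0428
plate slopes [0.0004 0.0008 0.0428] 11896 rise toward +x+y mm/corner 0.05
[0.53861057 0.01293518]
t 19.8 tcp [ 0.5008 -0.021   0.1342] yaw -3.6 F [-0.1 -0.1 -0.4] open 0.0425 grip 0.0 tilt [-0.  0. -1.]
   -> xyz [-0.0445  0.0453  0.0853] spin 0.0012 dist mm 85
```

Call:
step_arm --commands '[[[-1,-0.0445,0.0453,0,0],[-1,-0.0445,0.0453,0,0],[-1,-0.0445,0.0453,0,0],[-1,-0.0445,0.0453,0.04,0],[-1,-0.0445,0.0453,0.07,0],[-1,-0.0445,0.0453,0.082,0],[-1,-0.0445,0.0453,0.085,0],[-1,-0.0445,0.0453,0.085,0]]]'

```text
clock: 20.6
tcp_pos: [0.5387, 0.0123, 0.0667]
orientation: [-0.1, -3.14, 0.0]
force: [0.5, -0.6, 0.6]
opening: 0.0001
grip_force: 0.0
```

Call:
step_arm --commands '[[[-1,0,0,0.002,0],[-1,0,0,0.0036,0],[-1,0,0,0.0036,0],[-1,0,0,0.0036,0],[-1,0,0,0.0036,0]]]'

```text
clock: 21.1
tcp_pos: [0.539, 0.0128, 0.0638]
orientation: [0.099, 3.139, 0.0]
force: [0.9, 0.3, 1.6]
opening: 0.0003
grip_force: 0.4
```

```bash
python3 -c "
from h import *
st()
p=bot.camera('wrist');tilt(p,(.4993,-.0216),-3.7)"
```

```text
t 21.1 tcp [0.539  0.0128 0.0638] yaw -3.61 F [0.9 0.3 1.6] open 0.0003 grip 0.4 tilt [-0.001  0.    -1.   ]
plate slopes [-0.0068 -0.0065  0.0428] 28470 rise toward +x+y mm/corner -0.53
```

Yellow's corner is already dipping, so it rocks. I keep pressing until it bottoms out and carries load.

Call:
step_arm --commands '[[[-1,0,0,0.0015,0],[-1,0,0,0.003,0],[-1,0,0,0.003,0],[-1,0,0,0.003,0]]]'

```text
clock: 21.55
tcp_pos: [0.539, 0.0128, 0.0618]
orientation: [0.099, 3.14, 0.001]
force: [-3.0, 0.6, 11.7]
opening: -0.0002
grip_force: 5.5
```

Call:
step_arm --commands '[[[-1,0,0,0.0012,0],[-1,0,0,0.002,0],[-1,0,0,0.002,0],[-1,0,0,0.002,0],[-1,0,0,0.002,0]]]'

```text
clock: 22.05
tcp_pos: [0.5391, 0.0128, 0.0615]
orientation: [0.099, 3.14, 0.002]
force: [-8.7, 0.4, 28.9]
opening: -0.0001
grip_force: 14.2
```

```bash
python3 -c "
from h import *
st()
p=bot.camera('wrist');tilt(p,(.4993,-.0216),-3.7)"
```

```text
t 22.05 tcp [0.5391 0.0128 0.0615] yaw -3.63 F [-8.7  0.4 28.9] open -0.0001 grip 14.2 tilt [-0.     0.001 -1.   ]
plate slopes [-0.0395 -0.0391  0.0431] 29469 rise toward +x+y mm/corner -3.15
```

Call:
step_arm --commands '[[[-1,0,0,-0.04,0],[-1,0,0,-0.072,0],[-1,0.046,-0.046,-0.072,0],[-1,0.0925,-0.0925,-0.072,0],[-1,0.0925,-0.0925,-0.072,0],[-1,0.0925,-0.0925,-0.04,0],[-1,0.0925,-0.0925,-0.018,0],[-1,0.0925,-0.0925,-0.013,0]]]'

```text
clock: 22.9
tcp_pos: [0.4588, -0.0565, 0.0682]
orientation: [-0.099, -3.137, 0.001]
force: [0.4, -0.4, -0.4]
opening: 0.0
grip_force: 0.0
```

Call:
step_arm --commands '[[[-1,0,0,0.003,0],[-1,0,0,0.006,0],[-1,0,0,0.009,0],[-1,0,0,0.0115,0],[-1,0,0,0.0125,0],[-1,0,0,0.0125,0],[-1,0,0,0.0125,0],[-1,0,0,0.0125,0]]]'

```text
clock: 23.7
tcp_pos: [0.4607, -0.0565, 0.0615]
orientation: [0.1, 3.139, 0.002]
force: [-8.2, 0.2, 24.4]
opening: 0.0003
grip_force: 12.6
```

```bash
python3 -c "
from h import *
st()
p=bot.camera('wrist');tilt(p,(.4993,-.0216),-3.7)"
```

```text
t 23.7 tcp [ 0.4607 -0.0565  0.0615] yaw -3.63 F [-8.2  0.2 24.4] open 0.0003 grip 12.6 tilt [-0.001  0.001 -1.   ]
plate slopes [0.0375 0.0404 0.0431] 9995 rise toward +x+y mm/corner 3.11
```

Yellow is warped (3.1 mm both ways). Regrasping it for the rack.

Call:
step_arm --commands '[[[-1,0,0,-0.04,0],[-1,0,0,-0.08,0],[0.2,-0.046,0.0463,-0.08,0],[0.2,-0.046,0.0463,-0.08,0],[0.2,-0.046,0.0463,-0.08,0],[0.2,-0.046,0.0463,-0.05,0],[0.2,-0.046,0.0463,-0.022,0],[0.2,-0.046,0.0463,-0.016,0]]]'

```text
clock: 24.55
tcp_pos: [0.4969, -0.0227, 0.0703]
orientation: [-0.1, -3.136, 0.002]
force: [0.1, -0.1, 0.6]
opening: 0.0514
grip_force: 0.0
```

Call:
step_arm --commands '[[[0.2,0,0,0,0],[-1,0,0,0,0],[-1,0,0,0,0],[-1,0,0,0,0],[-1,0,0,0,0],[-1,0,0,-0.03,0],[-1,0,0,-0.08,0],[-1,0,0,-0.1,0]]]'

```text
clock: 25.35
tcp_pos: [0.5003, -0.0222, 0.1557]
orientation: [0.1, 3.137, 0.001]
force: [1.2, 0.6, -2.8]
opening: 0.0234
grip_force: 59.7
```

Call:
step_arm --commands '[[[-1,0,0,0,0],[-1,0,0,0,0]]]'

```text
clock: 25.55
tcp_pos: [0.4988, -0.0216, 0.1521]
orientation: [-0.099, -3.14, -0.001]
force: [0.5, -0.5, -2.5]
opening: 0.0227
grip_force: 59.7
```

```bash
python3 -c "
from h import *
p=bot.camera('wrist')
foot(p,(.5,-.02),'yellow',.111)
go(.4609,.347,.155,-4.2)"
```

```text
yellow orange None 0 z 0 stub (array([497.9, -22.5]), array([60.3, 24.5]), -3.7) z 0.1655 plate (array([498.2, -21.8]), array([100.1,  99.6]), -3.5) z 0.121
t 25.6 tcp [ 0.4984 -0.0217  0.1515] yaw -3.6 F [-0.1 -0.2 -4. ] open 0.0229 grip 59.7 tilt [ 0.002 -0.    -1.   ]
   -> xyz [ 0.0758  0.4571 -0.0044] spin 0.007 dist mm 371
```

Call:
step_arm --commands '[[[-1,0.01,0.06,-0.005,0],[-1,0.02,0.12,-0.005,0],[-1,0.03,0.18,-0.005,0],[-1,0.04,0.24,-0.005,0],[-1,0.05,0.3,-0.005,0],[-1,0.06,0.36,-0.005,0],[-1,0.07,0.42,-0.005,0.007],[-1,0.076,0.457,-0.005,0.007]]]'

```text
clock: 26.4
tcp_pos: [0.4592, 0.3506, 0.1544]
orientation: [-0.11, -3.137, 0.002]
force: [1.0, 0.7, -2.9]
opening: 0.0235
grip_force: 59.8
```

Call:
step_arm --commands '[[[-1,0,0,0,0],[-1,0,0,0,0],[-1,0,0,0,0]]]'

```text
clock: 26.7
tcp_pos: [0.4617, 0.3451, 0.1554]
orientation: [-0.118, -3.138, 0.003]
force: [0.5, 0.3, -2.2]
opening: 0.0232
grip_force: 60.0
```

```bash
cat >> h.py <<'E'
def rack(p,c=(.4625,.2867),a=-4.2):
    W=pts(p);hsv=cv2.cvtColor(p["color"],cv2.COLOR_BGR2HSV)
    red=((hsv[...,0]<5)|(hsv[...,0]>175))&(hsv[...,1]>180)
    D=(W[...,:2]-np.array(c))@rot(a);z=W[...,2];h=(z-.035)*np.cos(.21)-D[...,0]*np.sin(.21)
    s=D[...,0]*np.cos(.21)+(z-.035)*np.sin(.21)
    near=red&(abs(s)<.09)&(abs(D[...,1])<.15)
    f=near&(abs(h)<.006);print("deck h",np.median(h[f]).round(4),f.sum(),"s",np.percentile(s[f],[.5,99.5]).round(4),"y",np.percentile(D[...,1][f],[.5,99.5]).round(4))
    A=np.c_[D[f],np.ones(f.sum())];print(" slope",np.linalg.lstsq(A,z[f],rcond=None)[0].round(4))
    r=near&(abs(h-.016)<.003)
    for n,q,i in (("-x",r&(s<-.05),s),("+x",r&(s>.05),s),("-y",r&(D[...,1]<-.11),D[...,1]),("+y",r&(D[...,1]>.11),D[...,1])):
        if q.sum()>10: print(" rim",n,q.sum(),np.median(i[q]).round(4))
E
python3 -c "
from h import *
go(.4609,.347,.095,-4.2);p=bot.camera('wrist');rack(p);foot(p,(.461,.347),'yellow',.111);cv2.imwrite('pics/w3.png',p['color'])
p=bot.camera('top');rack(p)"
```

```text
t 26.7 tcp [0.4617 0.3451 0.1554] yaw -4.31 F [ 0.5  0.3 -2.2] open 0.0232 grip 60.0 tilt [ 0.001 -0.002 -1.   ]
   -> xyz [0.0011 0.0025 0.0755] spin -0.0013 dist mm 60
deck h -0.0011 3806 s [-0.0427  0.0697] y [-0.124  -0.0544]
 slope [ 0.2221 -0.0279  0.0313]
 rim +x 397 0.0694
 rim -y 713 -0.1234
yellow orange None 0 z 0 stub (array([460.7, 344.9]), array([50.3, 24.5]), -3.8) z 0.1687 plate (array([461.3, 344.8]), array([100.3,  99.9]), -4.3) z 0.1244
deck h -0.0012 2237 s [-0.0623  0.0663] y [-0.123   0.1084]
 slope [0.2079 0.0007 0.0341]
 rim -x 72 -0.0635
 rim +x 60 0.0701
 rim -y 52 -0.1269
```

View pics/w3.png

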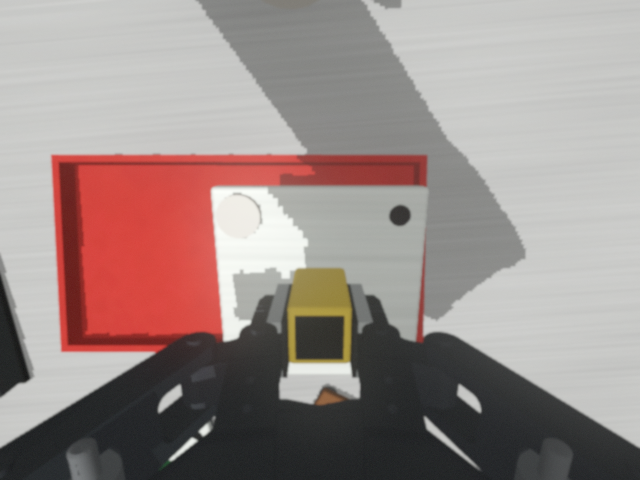

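The picture shows yellow held at (320,290) over the right half (+y) of the rack, inside its rims (right rim at column 424, upper rim at row 158). I lower it, then let it pivot onto the slope with a light grip.

Call:
step_arm --commands '[[[-1,-0.003,0.002,0.03,0],[-1,-0.003,0.002,0.06,0],[-1,-0.003,0.002,0.075,0],[-1,-0.003,0.002,0.079,0],[-1,-0.003,0.002,0.079,0]]]'

```text
clock: 27.3
tcp_pos: [0.4643, 0.3479, 0.0936]
orientation: [-0.117, -3.139, 0.0]
force: [0.3, 0.4, -2.9]
opening: 0.0228
grip_force: 59.9
```

Call:
step_arm --commands '[[[-1,0,0,0,0],[-1,0,0,0,0],[-1,0,0,0.003,0],[-1,0,0,0.005,0],[-1,0,0,0.007,0],[-1,0,0,0.008,0],[-1,0,0,0.008,0]]]' --squeeze 20

```text
clock: 28.0
tcp_pos: [0.4641, 0.3483, 0.0871]
orientation: [0.116, 3.139, 0.0]
force: [-1.2, -0.2, -0.8]
opening: 0.0232
grip_force: 60.2
```

```bash
python3 -c "
from h import *
st()"
```

```text
t 28.0 tcp [0.4641 0.3483 0.0871] yaw -4.21 F [-1.2 -0.2 -0.8] open 0.0232 grip 60.2 tilt [-0.  0. -1.]
```

Call:
step_arm --commands '[[[-1,0,0,0.002,0],[-1,0,0,0.0035,0],[-1,0,0,0.0035,0]]]' --squeeze 20

```text
clock: 28.3
tcp_pos: [0.4641, 0.3489, 0.0858]
orientation: [-0.115, -3.139, -0.002]
force: [-7.3, -1.7, 14.7]
opening: 0.0232
grip_force: 62.7
```

```bash
python3 -c "
from h import *
st();p=bot.camera('wrist');tilt(p,(.465,.347),-4.2,.043)"
```

```text
t 28.3 tcp [0.4641 0.3489 0.0858] yaw -4.21 F [-7.3 -1.7 14.7] open 0.0232 grip 62.7 tilt [ 0.     0.001 -1.   ]
plate slopes [ 0.0143 -0.0034  0.0549] 15886 rise toward +x+y mm/corner 0.44
```

Call:
step_arm --commands '[[[-0.42,0,0,0,0],[-0.42,0,0,0,0],[-0.42,0,0,0,0],[-0.4,0,0,0.004,0],[-0.4,0,0,0.004,0],[-0.4,0,0,0.004,0]]]'

```text
clock: 28.95
tcp_pos: [0.464, 0.3481, 0.0807]
orientation: [-0.116, -3.139, 0.001]
force: [1.1, 0.2, -0.6]
opening: 0.0257
grip_force: 0.2
```

```bash
python3 -c "
from h import *
st();p=bot.camera('wrist');tilt(p,(.469,.347),-4.2,.035);cv2.imwrite('pics/w4.png',p['color'])"
```

```text
t 28.95 tcp [0.464  0.3481 0.0807] yaw -4.22 F [ 1.1  0.2 -0.6] open 0.0257 grip 0.2 tilt [ 0. -0. -1.]
plate slopes [0.2149 0.0085 0.0476] 10943 rise toward +x+y mm/corner 8.94
```

View pics/w4.png

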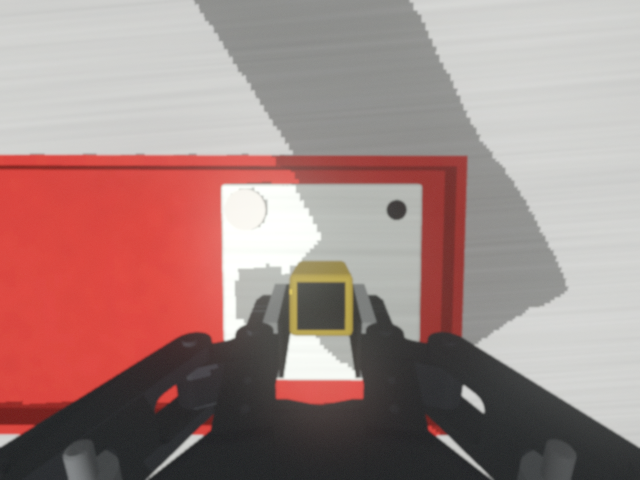

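Yellow lies on the deck at slope 0.212 rad, inside the rims (stub at (320,305), right rim at column 455). Releasing and moving to view green.

Call:
step_arm --commands '[[[0,0,0,0,0],[0,0,0,0,0],[0,0,0,-0.03,0],[0,0,0,-0.09,0],[0,0,0,-0.15,0],[0,0,0,-0.18,0],[0,0,0,-0.18,0]]]'

```text
clock: 29.7
tcp_pos: [0.4658, 0.3494, 0.2295]
orientation: [0.116, 3.135, 0.008]
force: [0.7, 0.2, 0.4]
opening: 0.0425
grip_force: 0.0
```

```bash
python3 -c "
from h import *
p=bot.camera('wrist');tilt(p,(.472,.347),-4.2,.035);
W=pts(p);S=stub(p,W,(.46,.347),.05,.08,.12);print('stub',rect(S),S[:,2].max())
p=bot.camera('top');foot(p,(.691,.174),'green')
print([(np.round(d['box']),round(d['confidence'],2)) for d in bot.recognise(p,'green')[:2]])
go(.605,.174,.22,4)
"
```

```text
plate slopes [ 0.1473 -0.0019  0.0474] 4889 rise toward +x+y mm/corner 5.81
stub (array([453.5, 349.8]), array([23.9, 22.7]), -4.4) 0.09300040014979805
green orange [724.1 213.3] 24 z 0.0175 stub (array([691.2, 174.6]), array([25.2, 23.4]), 3.8) z 0.0558 plate (array([696.2, 160.3]), array([151.1, 131. ]), 6.3) z 0.0124
[(array([242., 164., 277., 199.]), 0.72), (array([433., 240., 438., 248.]), 0.26)]
t 29.85 tcp [0.4637 0.348  0.2242] yaw -4.21 F [ 0.2 -1.  -0.6] open 0.0428 grip 0.0 tilt [ 0.001 -0.001 -1.   ]
   -> xyz [-0.1921 -0.2039  0.0052] spin -0.0956 dist mm 224
```

Call:
step_arm --commands '[[[0.6,-0.04,-0.042,0,-0.02],[0.6,-0.08,-0.085,0,-0.04],[0.6,-0.12,-0.127,0,-0.06],[0.6,-0.16,-0.17,0,-0.08],[0.6,-0.192,-0.204,0,-0.095],[0.6,-0.192,-0.204,0,-0.095],[0.6,-0.192,-0.204,0,-0.095],[0.6,-0.192,-0.204,0,-0.095]]]'

```text
clock: 30.65
tcp_pos: [0.6042, 0.1756, 0.2238]
orientation: [0.11, -3.137, 0.0]
force: [-0.0, -0.2, 0.0]
opening: 0.0683
grip_force: 0.0
```

```bash
python3 -c "
from h import *
p=bot.camera('wrist')
O,S,P=foot(p,(.691,.174),'green')
W=pts(p);x,y,z=W[...,0],W[...,1],W[...,2]
c=np.array(S[0])/1000;go(c[0],c[1],.041,S[2])
"
```

```text
green orange [727.5 215.1] 184 z 0.0168 stub (array([692.3, 176.9]), array([24.1, 23.7]), 3.6) z 0.0569 plate (array([693. , 176.9]), array([100.7, 100.3]), 3.0) z 0.0128
t 30.7 tcp [0.6042 0.1759 0.2242] yaw 4.07 F [-1.1  0.2 -0.4] open 0.0684 grip 0.0 tilt [ 0.002  0.    -1.   ]
   -> xyz [-0.1103 -0.0066  0.2288] spin 0.0055 dist mm 203
```

Call:
step_arm --commands '[[[0.6,-0.06,-0.0066,0.03,0.01],[0.6,-0.11,-0.0066,0.07,0.01],[0.6,-0.11,-0.0066,0.12,0.01],[0.6,-0.11,-0.0066,0.16,0.01],[0.6,-0.11,-0.0066,0.2,0.01],[0.6,-0.11,-0.0066,0.22,0.01],[0.6,-0.11,-0.0066,0.229,0.01],[0.6,-0.11,-0.0066,0.229,0.01]]]' --squeeze 60

```text
clock: 31.5
tcp_pos: [0.6931, 0.1758, 0.0418]
orientation: [0.086, -3.14, -0.0]
force: [1.1, -0.8, 0.6]
opening: 0.0681
grip_force: 0.0
```

Call:
step_arm --commands '[[[-1,0,0,0,0],[-1,0,0,0,0],[-1,0,0,0,0],[-1,0,0,0,0],[-1,0,0,0,0],[-1,0,0,-0.05,0],[-1,0,0,-0.1,0],[-1,0,0,-0.115,0]]]'

```text
clock: 32.3
tcp_pos: [0.6953, 0.1749, 0.1384]
orientation: [-0.084, 3.135, 0.002]
force: [1.6, 0.4, -3.0]
opening: 0.0231
grip_force: 60.2
```

Call:
step_arm --commands '[[[-1,0,0,0,0],[-1,0,0,0,0]]]'

```text
clock: 32.5
tcp_pos: [0.6924, 0.1749, 0.1319]
orientation: [0.085, -3.138, 0.001]
force: [-0.2, -0.2, -4.4]
opening: 0.0233
grip_force: 60.2
```

```bash
python3 -c "
from h import *
go(.5,-.021,.13,-3.6)"
```

```text
t 32.5 tcp [0.6924 0.1749 0.1319] yaw 3.09 F [-0.2 -0.2 -4.4] open 0.0233 grip 60.2 tilt [ 0.002 -0.    -1.   ]
   -> xyz [ 0.2534 -0.2316  0.0031] spin 0.0779 dist mm 275
```

Call:
step_arm --commands '[[[-1,0.04,-0.037,0,0.015],[-1,0.08,-0.074,0,0.03],[-1,0.12,-0.11,0,0.05],[-1,0.16,-0.147,0,0.065],[-1,0.21,-0.19,0.003,0.078],[-1,0.2534,-0.2316,0.003,0.078],[-1,0.2534,-0.2316,0.003,0.078],[-1,0.2534,-0.2316,0.003,0.078]]]'

```text
clock: 33.3
tcp_pos: [0.4992, -0.0216, 0.13]
orientation: [-0.102, -3.137, -0.0]
force: [-0.3, 1.6, -2.5]
opening: 0.0231
grip_force: 60.1
```

Call:
step_arm --commands '[[[-1,0,0,0,0],[-1,0,0,0,0]]]'

```text
clock: 33.5
tcp_pos: [0.5013, -0.0199, 0.1308]
orientation: [-0.096, -3.139, 0.001]
force: [0.4, -0.1, -3.8]
opening: 0.0232
grip_force: 60.1
```

```bash
python3 -c "
from h import *
p=bot.camera('wrist');foot(p,(.5,-.02),'green',.088)
go(.5,-.021,.0725,-3.6)"
```

```text
green orange None 0 z 0 stub (array([499.8, -20.3]), array([55.1, 26.4]), -2.4) z 0.1446 plate (array([500.5, -20. ]), array([100. , 100.5]), -3.5) z 0.1
t 33.55 tcp [ 0.5014 -0.0201  0.1309] yaw -3.52 F [-0.  -0.3 -3.5] open 0.0235 grip 60.1 tilt [ 0.001 -0.001 -1.   ]
   -> xyz [ 0.0016 -0.0012  0.073 ] spin 0.0009 dist mm 58
```

Call:
step_arm --commands '[[[-1,0,0,0.03,0],[-1,0,0,0.055,0],[-1,0,0,0.066,0],[-1,0,0,0.0705,0],[-1,0,0,0.0705,0],[-1,0,0,0.0705,0]]]'

```text
clock: 34.15
tcp_pos: [0.5016, -0.0209, 0.0758]
orientation: [0.099, 3.139, 0.0]
force: [-0.3, 0.1, -3.5]
opening: 0.0233
grip_force: 60.0
```

Call:
step_arm --commands '[[[0,0,0,0,0],[0,0,0,0,0],[0,0,0,0,0],[0,0,0,-0.03,0],[0,0,0,-0.075,0],[0,0,0,-0.075,0],[0,0,0,-0.075,0],[0,0,0,-0.075,0]]]'

```text
clock: 34.95
tcp_pos: [0.5006, -0.0208, 0.1345]
orientation: [-0.099, -3.139, -0.0]
force: [-0.9, -0.2, -0.6]
opening: 0.0428
grip_force: 0.0
```

```bash
python3 -c "
from h import *
p=bot.camera('wrist')
O,S,P=foot(p,(.5,-.02),'green',.03)
c,a=np.array(P[0])/1000,P[2];tilt(p,c,a)
b=c+rot(a)@np.array([37,37])/1000
print(b);go(b[0],b[1],.066,a)
"
```

```text
green orange [538.9   8.1] 88 z 0.0469 stub (array([500.4, -20.8]), array([24., 24.]), -3.6) z 0.0869 plate (array([500.6, -20.7]), array([100.5,  99.6]), -3.5) z 0.0428
plate slopes [-0.0002  0.0005  0.0428] 11801 rise toward +x+y mm/corner 0.01
[0.53978978 0.01397219]
t 35.0 tcp [ 0.5004 -0.0209  0.1343] yaw -3.61 F [-0.4  0.4  0.6] open 0.0429 grip 0.0 tilt [ 0.001 -0.    -1.   ]
   -> xyz [-0.0465  0.0466  0.0853] spin -0.0013 dist mm 86
```

Call:
step_arm --commands '[[[-1,-0.0465,0.0466,0,0],[-1,-0.0465,0.0466,0,0],[-1,-0.0465,0.0466,0,0],[-1,-0.0465,0.0466,0.04,0],[-1,-0.0465,0.0466,0.07,0],[-1,-0.0465,0.0466,0.082,0],[-1,-0.0465,0.0466,0.085,0],[-1,-0.0465,0.0466,0.085,0]]]'

```text
clock: 35.8
tcp_pos: [0.5405, 0.0135, 0.0675]
orientation: [0.1, 3.14, -0.0]
force: [0.8, -0.1, 0.0]
opening: -0.0002
grip_force: 0.0
```

Call:
step_arm --commands '[[[-1,0,0,0.002,0],[-1,0,0,0.0036,0],[-1,0,0,0.0045,0],[-1,0,0,0.0045,0],[-1,0,0,0.0045,0]]]'

```text
clock: 36.3
tcp_pos: [0.5408, 0.0141, 0.0638]
orientation: [0.099, 3.139, 0.0]
force: [0.4, 0.3, 0.4]
opening: 0.0003
grip_force: 0.5
```

```bash
python3 -c "
from h import *
st()
p=bot.camera('wrist');tilt(p,(.5006,-.0207),-3.5)"
```

```text
t 36.3 tcp [0.5408 0.0141 0.0638] yaw -3.61 F [0.4 0.3 0.4] open 0.0003 grip 0.5 tilt [-0.001  0.    -1.   ]
plate slopes [-0.0063 -0.0063  0.0428] 28526 rise toward +x+y mm/corner -0.51
```

Green dips too. Same deep press as yellow, then the white boss.

Call:
step_arm --commands '[[[-1,0,0,0.0015,0],[-1,0,0,0.003,0],[-1,0,0,0.003,0],[-1,0,0,0.004,0],[-1,0,0,0.005,0],[-1,0,0,0.005,0],[-1,0,0,0.005,0],[-1,0,0,0.005,0]]]'

```text
clock: 37.15
tcp_pos: [0.541, 0.0141, 0.0614]
orientation: [0.099, 3.139, 0.002]
force: [-8.6, 0.3, 27.1]
opening: -0.0003
grip_force: 13.6
```

```bash
python3 -c "
from h import *
st()
p=bot.camera('wrist');tilt(p,(.5006,-.0207),-3.5)"
```

```text
t 37.15 tcp [0.541  0.0141 0.0614] yaw -3.62 F [-8.6  0.3 27.1] open -0.0003 grip 13.6 tilt [-0.001  0.001 -1.   ]
plate slopes [-0.0395 -0.0385  0.0431] 29638 rise toward +x+y mm/corner -3.12
```

Call:
step_arm --commands '[[[-1,0,0,-0.04,0],[-1,0,0,-0.072,0],[-1,0.046,-0.046,-0.072,0],[-1,0.0925,-0.0925,-0.072,0],[-1,0.0925,-0.0925,-0.072,0],[-1,0.0925,-0.0925,-0.04,0],[-1,0.0925,-0.0925,-0.018,0],[-1,0.0925,-0.0925,-0.013,0]]]'

```text
clock: 38.0
tcp_pos: [0.4605, -0.0553, 0.0682]
orientation: [-0.099, -3.137, 0.001]
force: [-0.8, -0.1, 0.5]
opening: 0.0
grip_force: 0.0
```

Call:
step_arm --commands '[[[-1,0,0,0.003,0],[-1,0,0,0.006,0],[-1,0,0,0.009,0],[-1,0,0,0.0115,0],[-1,0,0,0.0125,0],[-1,0,0,0.0125,0],[-1,0,0,0.0125,0],[-1,0,0,0.0125,0]]]'

```text
clock: 38.8
tcp_pos: [0.4625, -0.0553, 0.0615]
orientation: [0.1, 3.139, 0.002]
force: [-10.2, -0.7, 25.6]
opening: 0.0001
grip_force: 12.6
```

```bash
python3 -c "
from h import *
st()
p=bot.camera('wrist');tilt(p,(.5006,-.0207),-3.5)"
```

```text
t 38.8 tcp [ 0.4625 -0.0553  0.0615] yaw -3.63 F [-10.2  -0.7  25.6] open 0.0001 grip 12.6 tilt [-0.001  0.001 -1.   ]
plate slopes [0.0383 0.0407 0.0431] 10035 rise toward +x+y mm/corner 3.16
```

Green is warped as well. Grasping it for the rack's -y slot.

Call:
step_arm --commands '[[[-1,0,0,-0.04,0],[-1,0,0,-0.08,0],[0.2,-0.046,0.0463,-0.08,0],[0.2,-0.046,0.0463,-0.08,0],[0.2,-0.046,0.0463,-0.08,0],[0.2,-0.046,0.0463,-0.05,0],[0.2,-0.046,0.0463,-0.022,0],[0.2,-0.046,0.0463,-0.016,0]]]'

```text
clock: 39.65
tcp_pos: [0.4986, -0.0215, 0.0703]
orientation: [-0.1, -3.136, 0.002]
force: [0.2, -0.8, -0.0]
opening: 0.0511
grip_force: 0.0
```

Call:
step_arm --commands '[[[0.2,0,0,0,0],[-1,0,0,0,0],[-1,0,0,0,0],[-1,0,0,0,0],[-1,0,0,0,0],[-1,0,0,-0.03,0],[-1,0,0,-0.08,0],[-1,0,0,-0.1,0]]]'

```text
clock: 40.45
tcp_pos: [0.5021, -0.0209, 0.1557]
orientation: [0.1, 3.137, 0.001]
force: [0.7, 0.1, -4.1]
opening: 0.0228
grip_force: 60.2
```

Call:
step_arm --commands '[[[-1,0,0,0,0],[-1,0,0,0,0]]]'

```text
clock: 40.65
tcp_pos: [0.5005, -0.0204, 0.152]
orientation: [-0.099, -3.14, -0.001]
force: [-0.1, 0.6, -3.6]
opening: 0.0234
grip_force: 60.2
```

```bash
python3 -c "
from h import *
go(.4552,.2283,.155,-4.2)"
```

```text
t 40.65 tcp [ 0.5005 -0.0204  0.152 ] yaw -3.6 F [-0.1  0.6 -3.6] open 0.0234 grip 60.2 tilt [ 0.  0. -1.]
   -> xyz [ 0.0761  0.3067 -0.0036] spin 0.007 dist mm 253
```

Call:
step_arm --commands '[[[-1,0.013,0.05,-0.004,0],[-1,0.026,0.1,-0.004,0],[-1,0.039,0.155,-0.004,0],[-1,0.052,0.21,-0.004,0],[-1,0.065,0.26,-0.004,0.007],[-1,0.076,0.307,-0.004,0.007],[-1,0.076,0.307,-0.004,0.007],[-1,0.076,0.307,-0.004,0.007]]]'

```text
clock: 41.45
tcp_pos: [0.4546, 0.2286, 0.1539]
orientation: [-0.112, -3.137, 0.004]
force: [0.3, -0.7, -4.3]
opening: 0.0234
grip_force: 60.6
```

Call:
step_arm --commands '[[[-1,0,0,0,0],[-1,0,0,0,0]]]'

```text
clock: 41.65
tcp_pos: [0.4559, 0.2269, 0.1552]
orientation: [-0.119, -3.139, 0.001]
force: [0.5, 0.6, -3.8]
opening: 0.0234
grip_force: 60.6
```

```bash
cat >> h.py <<'E'
def rackfeet(p):
    W=pts(p);hsv=cv2.cvtColor(p["color"],cv2.COLOR_BGR2HSV)
    D=(W[...,:2]-np.array([.4655,.2867]))@rot(-4.2);z=W[...,2];h=(z-.0345)*np.cos(.21)-D[...,0]*np.sin(.21);s=D[...,0]*np.cos(.21)+(z-.0345)*np.sin(.21)
    wh=(hsv[...,1]<70)&(hsv[...,2]>70)&(abs(h-.0125)<.008)&(abs(s)<.075)&(abs(D[...,1])<.135)
    for n,m in (("-",wh&(D[...,1]<0)),("+",wh&(D[...,1]>0))):
        if m.sum()<60: continue
        A=np.c_[s[m],D[...,1][m],np.ones(m.sum())]
        q=np.linalg.lstsq(A,h[m],rcond=None)[0]
        print(n,m.sum(),"rect s,y mm",rect(np.c_[s[m],D[...,1][m]]),"tilt",q.round(4))
E
python3 -c "
from h import *
go(.4552,.2283,.092,-4.2);p=bot.camera('wrist');foot(p,(.456,.228),'green',.111);rackfeet(p)
p=bot.camera('top');rackfeet(p)"
```

```text
t 41.65 tcp [0.4559 0.2269 0.1552] yaw -4.33 F [ 0.5  0.6 -3.8] open 0.0234 grip 60.6 tilt [ 0.001 -0.001 -1.   ]
   -> xyz [0.0009 0.0017 0.079 ] spin -0.0015 dist mm 63
green orange None 0 z 0 stub (array([454.9, 226.6]), array([50.7, 25.2]), -5.8) z 0.1685 plate (array([454.8, 226.6]), array([100.6,  99.8]), -4.4) z 0.1242
- 81 rect s,y mm (array([-61.7, -99.1]), array([22.7, 53.3]), 9.7) tilt [-0.327  -0.0041 -0.0069]
+ 15736 rect s,y mm (array([ 1.5, 72.2]), array([121.8, 138.2]), -0.2) tilt [-0.0057 -0.0045  0.0133]
```

Call:
step_arm --commands '[[[-1,0,0.0017,0.03,0],[-1,0,0.0017,0.06,0],[-1,0,0.0017,0.075,0],[-1,0,0.0017,0.081,0],[-1,0,0.0017,0.084,0],[-1,0,0.0017,0.085,0],[-1,0,0.0017,0.085,0]]]'

```text
clock: 42.45
tcp_pos: [0.4564, 0.2299, 0.0886]
orientation: [0.116, 3.139, 0.001]
force: [0.4, -0.3, -4.1]
opening: 0.0229
grip_force: 60.4
```

Call:
step_arm --commands '[[[-0.42,0,0,0,0],[-0.42,0,0,0,0],[-0.42,0,0,0,0],[-0.4,0,0,0.005,0],[-0.4,0,0,0.005,0],[-0.4,0,0,0.005,0]]]'

```text
clock: 43.05
tcp_pos: [0.4558, 0.2296, 0.0837]
orientation: [-0.116, -3.139, 0.0]
force: [-0.0, 0.6, 0.1]
opening: 0.0255
grip_force: 0.0
```

```bash
python3 -c "
from h import *
st();p=bot.camera('wrist');rackfeet(p)"
```

```text
t 43.05 tcp [0.4558 0.2296 0.0837] yaw -4.22 F [-0.   0.6  0.1] open 0.0255 grip 0.0 tilt [ 0. -0. -1.]
- 24193 rect s,y mm (array([-11.3, -64.1]), array([127.6, 114.1]), -0.2) tilt [-0.0069 -0.0087  0.0125]
+ 26586 rect s,y mm (array([ 0.2, 54.5]), array([139.6, 104.9]), 1.6) tilt [-0.0068 -0.0035  0.0132]
```

Green lies on the deck. I open, rise, and check the rack and case from the top and wrist.

Call:
step_arm --commands '[[[0,0,0,0,0],[0,0,0,0,0],[0,0,0,-0.03,0],[0,0,0,-0.09,0],[0,0,0,-0.15,0],[0,0,0,-0.21,0],[0,0,0,-0.21,0],[0,0,0,-0.21,0]]]'

```text
clock: 43.9
tcp_pos: [0.4564, 0.23, 0.253]
orientation: [0.115, 3.138, 0.003]
force: [-0.4, -0.0, -0.3]
opening: 0.0428
grip_force: 0.0
```

```bash
python3 -c "
from h import *
st();p=bot.camera('wrist');rackfeet(p);q=bot.camera('top');rackfeet(q)
cv2.imwrite('pics/w5.png',p['color'])
W=pts(q);D=(W[...,:2]-np.array([.472,-.3091]))@rot(-5.1);z=W[...,2]
m=(abs(D[...,1])<.125)&(z>.085)&(z<.23)&(abs(D[...,0]-.09)<.06)
for h in np.arange(.09,.23,.02):
  k=m&(abs(z-h)<.006)
  if k.sum()>3: print(round(h,2),np.percentile(D[...,0][k],[5,50,95]).round(4))
"
```

```text
t 43.9 tcp [0.4564 0.23   0.253 ] yaw -4.21 F [-0.4 -0.  -0.3] open 0.0428 grip 0.0 tilt [-0.002  0.002 -1.   ]
- 9178 rect s,y mm (array([-11.9, -67.2]), array([115.1, 118.5]), 0.8) tilt [-0.0056 -0.0055  0.0127]
+ 8999 rect s,y mm (array([ 1.7, 72.2]), array([139.2, 120.8]), 0.1) tilt [-0.0072  0.      0.013 ]
- 509 rect s,y mm (array([  3.6, -76.7]), array([134.3, 110.1]), 0.2) tilt [-0.0204  0.0088  0.0134]
0.09 [0.0717 0.0743 0.0766]
0.11 [0.0768 0.0795 0.0819]
0.13 [0.082  0.0844 0.0869]
0.15 [0.0872 0.0897 0.0923]
0.17 [0.0925 0.0943 0.0971]
0.19 [0.097  0.0997 0.102 ]
0.21 [0.0883 0.1035 0.1094]
```

View pics/w5.png

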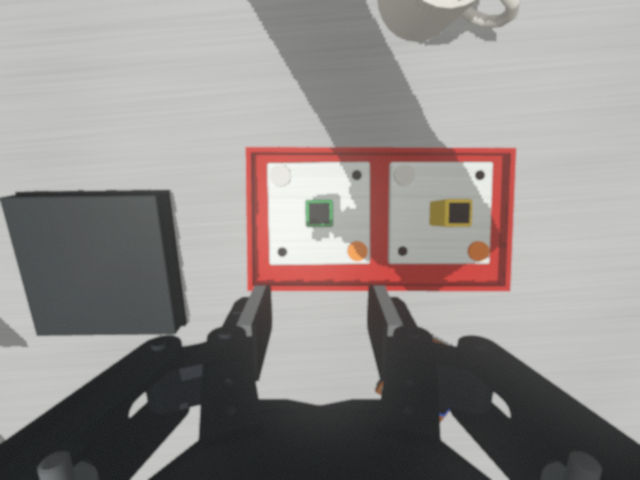

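The picture shows green at (320,213) and yellow at (458,213), both flat inside the red rack. The lid leans back about 1.82 rad with its free edge near z=0.21. Now I go round behind the lid with the fingers shut.

Call:
step_arm --commands '[[[-1,-0.035,-0.045,-0.03,0],[-1,-0.07,-0.09,-0.03,0],[-1,-0.105,-0.135,-0.03,0],[-1,-0.14,-0.18,-0.03,0],[-1,-0.175,-0.225,-0.03,0],[-1,-0.21,-0.275,-0.03,0],[-1,-0.254,-0.332,-0.03,0],[-1,-0.254,-0.332,-0.03,0]]]'

```text
clock: 44.8
tcp_pos: [0.6395, -0.0571, 0.2735]
orientation: [-0.127, -3.136, 0.007]
force: [-0.3, -0.7, -1.0]
opening: 0.0004
grip_force: 0.0
```

Call:
step_arm --commands '[[[-1,-0.005,-0.05,0,0.0105],[-1,-0.01,-0.1,0,0.0105],[-1,-0.015,-0.15,0,0.0105],[-1,-0.02,-0.2,0,0.0105],[-1,-0.025,-0.26,0,0.0105],[-1,-0.025,-0.31,0,0.0105],[-1,-0.025,-0.34,0,0.0105],[-1,-0.025,-0.34,0,0.0105]]]'

```text
clock: 45.6
tcp_pos: [0.6364, -0.3275, 0.2737]
orientation: [-0.15, -3.134, 0.002]
force: [-0.2, -0.0, 0.5]
opening: -0.0002
grip_force: 0.0
```

Call:
step_arm --commands '[[[-1,0,0,0,0],[-1,0,0,0,0]]]'

```text
clock: 45.8
tcp_pos: [0.6395, -0.3209, 0.2748]
orientation: [-0.137, -3.137, -0.002]
force: [0.3, 1.6, 1.1]
opening: -0.0001
grip_force: 0.0
```

```bash
cat >> h.py <<'E'
def lidgo(X,Z,Y=0.0):
    c=np.array([.472,-.3091])+rot(-5.1)@np.array([X,Y]);go(c[0],c[1],Z,-5.1)
E
python3 -c "
from h import *
lidgo(.15,.2)
p=bot.camera('top');W=pts(p);D=(W[...,:2]-np.array([.472,-.3091]))@rot(-5.1);z=W[...,2]
hsv=cv2.cvtColor(p['color'],cv2.COLOR_BGR2HSV);o=(hsv[...,0]<16)&(hsv[...,1]>140)&(abs(D[...,1])<.13)&(z>.1)
print('tabs',D[o].min(0),D[o].max(0),z[o].min(),z[o].max());cv2.imwrite('pics/t6.png',cv2.resize(p['color'][120:330,270:520],None,fx=2.5,fy=2.5))"
```

```text
t 45.8 tcp [ 0.6395 -0.3209  0.2748] yaw -5.01 F [0.3 1.6 1.1] open -0.0001 grip 0.0 tilt [ 0.001  0.001 -1.   ]
   -> xyz [ 0.0223 -0.0039  0.0935] spin 0.001 dist mm 77
tabs [ 0.00832326 -0.08761615] [0.10679156 0.11904062] 0.16485692613173586 0.6562959057841878
```

View pics/t6.png

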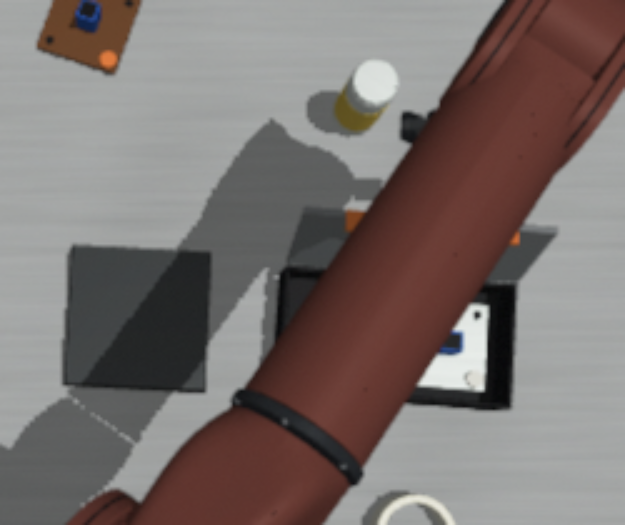

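The top view shows the arm high over the case, with the lid's edge at about (330,220)–(550,235), blue inside the case at (455,345), and the spray can at (370,95) clear of the tool. Lowering behind the lid and pushing slowly.

Call:
step_arm --commands '[[[-1,0.022,-0.004,0.02,0],[-1,0.022,-0.004,0.05,0],[-1,0.022,-0.004,0.08,0],[-1,0.022,-0.004,0.091,0],[-1,0.022,-0.004,0.091,0],[-1,0.022,-0.004,0.091,0]]]'

```text
clock: 46.45
tcp_pos: [0.6218, -0.3241, 0.2041]
orientation: [0.139, 3.138, -0.001]
force: [0.2, 0.8, -0.1]
opening: -0.0001
grip_force: 0.0
```

Call:
step_arm --commands '[[[-1,0.012,0,0,0],[-1,0.024,0,0,0],[-1,0.036,0,0,0],[-1,0.048,0,0,0],[-1,0.06,0,0,0],[-1,0.072,0,0,0],[-1,0.086,0,0,0],[-1,0.086,0,0,0]]]'

```text
clock: 47.25
tcp_pos: [0.5508, -0.3185, 0.2031]
orientation: [-0.142, -3.137, -0.001]
force: [-0.2, 0.2, -0.2]
opening: 0.0003
grip_force: 0.0
```

```bash
python3 -c "
from h import *
lidgo(.0636,.201)
p=bot.camera('scene');cv2.imwrite('pics/s7.png',p['color'][180:430,80:400])"
```

```text
t 47.25 tcp [ 0.5508 -0.3185  0.2031] yaw -5.19 F [-0.2  0.2 -0.2] open 0.0003 grip 0.0 tilt [ 0.001  0.001 -1.   ]
   -> xyz [0.0196 0.003  0.0026] spin -0.0011 dist mm 16
```

View pics/s7.png

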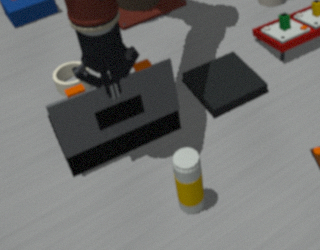

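The crop shows the fingers (110,85) behind the lid, which is now about upright. Next come the arc moves.

Call:
step_arm --commands '[[[-1,0.0097,0,0.001,0],[-1,0.0194,0,0.0026,0],[-1,0.03,0,0.005,0],[-1,0.0404,0,0.0076,0],[-1,0.0536,0,0.0125,0],[-1,0.0669,0,0.0189,0],[-1,0.079,0,0.0265,0],[-1,0.0906,0,0.0351,0]]]'

```text
clock: 48.1
tcp_pos: [0.4793, -0.3119, 0.1744]
orientation: [-0.141, -3.138, -0.0]
force: [1.1, -1.5, 0.8]
opening: -0.0002
grip_force: 0.8
```

```bash
cat >> h.py <<'E'
def lid(p):
    W=pts(p);D=(W[...,:2]-np.array([.472,-.3091]))@rot(-5.1);z=W[...,2]-.07
    hsv=cv2.cvtColor(p["color"],cv2.COLOR_BGR2HSV);o=(hsv[...,0]<16)&(hsv[...,1]>140)&(abs(D[...,1])<.1)&(D[...,0]<.12)&(D[...,0]>-.09)&(z>-.01)&(z<.16)
    if o.sum()>3: q=np.c_[D[o][:,0]-.07,z[o]].mean(0);print("tab x,z",q.round(4),o.sum(),"angle",np.arctan2(q[1],-q[0]).round(3))
    else: print("no tab")
E
python3 -c "
from h import *
lidgo(.0066,.175)
p=bot.camera('scene');lid(p);lid(bot.camera('wrist'))"
```

```text
t 48.1 tcp [ 0.4793 -0.3119  0.1744] yaw -5.14 F [ 1.1 -1.5  0.8] open -0.0002 grip 0.8 tilt [ 0. -0. -1.]
   -> xyz [ 0.0011  0.0027 -0.0008] spin -0.0004 dist mm 2
tab x,z [-0.0791  0.0924] 85 angle 0.863
tab x,z [-0.1045  0.1012] 10578 angle 0.769
```

Call:
step_arm --commands '[[[-1,0.011,0,0.009,0],[-1,0.0211,0,0.0193,0],[-1,0.029,0,0.0315,0],[-1,0.0366,0,0.0443,0],[-1,0.042,0,0.057,0],[-1,0.047,0,0.0705,0],[-1,0.049,0,0.079,0],[-1,0.05,0,0.086,0]]]'

```text
clock: 49.0
tcp_pos: [0.4402, -0.3082, 0.1053]
orientation: [-0.14, -3.138, -0.0]
force: [-0.9, 0.5, 0.8]
opening: -0.0001
grip_force: 0.5
```

Call:
step_arm --commands '[[[-1,0.001,0,0.005,0],[-1,0.0015,0,0.01,0],[-1,0.0015,0,0.0133,0],[-1,0.0015,0,0.0133,0]]]'

```text
clock: 49.4
tcp_pos: [0.4396, -0.3083, 0.0957]
orientation: [0.14, 3.138, 0.0]
force: [0.6, -0.0, 0.6]
opening: 0.0001
grip_force: 0.2
```

```bash
python3 -c "
from h import *
lidgo(-.034,.095)
lid(bot.camera('scene'))"
```

```text
t 49.4 tcp [ 0.4396 -0.3083  0.0957] yaw -5.12 F [ 0.6 -0.   0.6] open 0.0001 grip 0.2 tilt [-0.  0. -1.]
   -> xyz [0.0021 0.0026 0.0009] spin -0.0002 dist mm 3
tab x,z [-0.026  -0.0004] 10 angle -0.016
```

Call:
step_arm --commands '[[[-1,0,0,0.0012,0],[-1,0,0,0.0024,0],[-1,0,0,0.0024,0],[-1,0,0,0.0024,0]]]'

```text
clock: 49.85
tcp_pos: [0.4397, -0.3084, 0.0954]
orientation: [0.141, 3.138, 0.002]
force: [-9.3, 6.3, 26.9]
opening: -0.0001
grip_force: 12.9
```

```bash
python3 -c "
from h import *
st()"
```

```text
t 49.85 tcp [ 0.4397 -0.3084  0.0954] yaw -5.13 F [-9.3  6.3 26.9] open -0.0001 grip 12.9 tilt [-0.001  0.001 -1.   ]
```

Call:
step_arm --commands '[[[-1,0,0,-0.03,0],[-1,0,0,-0.08,0],[-1,0,0.05,-0.14,0],[-1,0,0.11,-0.2,0],[-1,0,0.17,-0.2,0],[-1,0,0.23,-0.2,0],[-1,0,0.29,-0.2,0],[-1,0,0.29,-0.2,0]]]'

```text
clock: 50.65
tcp_pos: [0.4606, -0.0717, 0.2541]
orientation: [0.13, 3.138, 0.003]
force: [-0.5, 0.0, -0.5]
opening: -0.0001
grip_force: 0.0
```

```bash
python3 -c "
from h import *
st();p=bot.camera('top')
W=pts(p);D=(W[...,:2]-np.array([.472,-.3091]))@rot(-5.1);z=W[...,2]
m=(abs(D[...,0])<.06)&(abs(D[...,1])<.12)&(abs(z-.078)<.02);A=np.c_[D[m],np.ones(m.sum())];print('lid plane',np.linalg.lstsq(A,z[m],rcond=None)[0].round(4),m.sum())
rackfeet(p)
i=p['color'][90:370,150:520];cv2.imwrite('pics/t8.png',cv2.resize(i,None,fx=2.1,fy=2.1))"
```

```text
t 50.65 tcp [ 0.4606 -0.0717  0.2541] yaw -4.76 F [-0.5  0.  -0.5] open -0.0001 grip 0.0 tilt [-0.001  0.002 -1.   ]
lid plane [ 0.0011 -0.0005  0.0778] 3632
- 1082 rect s,y mm (array([  7.1, -69.7]), array([123.5, 127.5]), -0.2) tilt [-0.0086 -0.0046  0.0123]
+ 1049 rect s,y mm (array([ 6. , 60.5]), array([103.7, 130.2]), -0.2) tilt [-0.0038 -0.0124  0.0131]
```

View pics/t8.png

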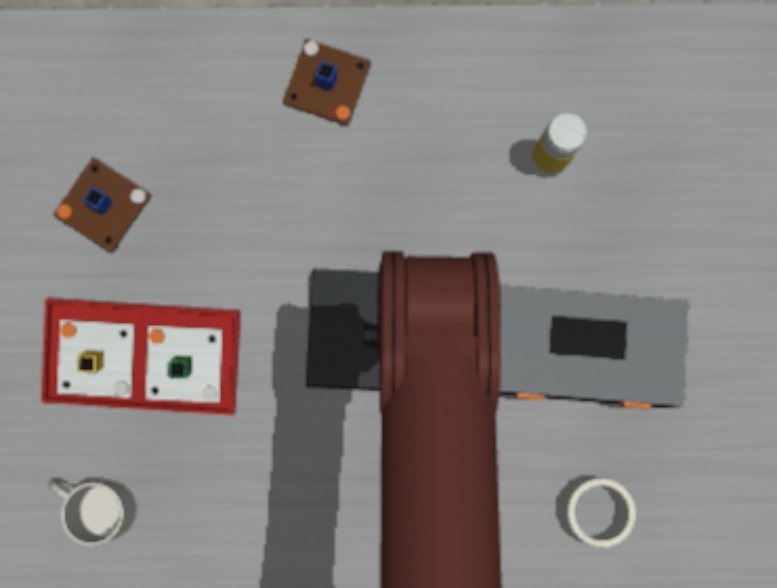

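The picture shows the lid flat shut at (590,340), with plane slope 0.001 and its top at 78 mm. Yellow (95,360) and green (180,365) stand on the rack, the bystanders are untouched, and the tool is clear. Handing in.

```bash
python3 -c "
from h import *
print(bot.hand_in())"
```

```text
the job is handed in; nothing more can be done
None
```

The job is handed in, but no verdict came back: blue sat firm and is in the shut case, yellow and green rocked and stand on the rack, red was absent, and the spray can, tape roll and mug look untouched in the last picture.

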